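Press a pasta-die insert home with the setting tool

TASK

One of the two pasta dies on the bench still has its brass insert standing proud. Stand the setting tool upright over that die, its foot ring down around the raised collar, and press its knob through the soft first stop until the insert is fully home against the stiff second stop, firmly but without forcing it; then let the knob come fully back up and leave the tool standing on the die. Do not push the bowl, shaker or brush away.

Things in the scene. Friction and masses are not known exactly. Their poses are not given: they have to be found in the camera images.
- die: The pasta die to work on, fixed: steel disc 110 mm across (rubber foot 120 mm), flat upper face 30 mm above the bench. A raised steel collar (56 mm outside diameter, top edge chamfered) stands 8 mm above that face round the insert. Origin: centre of the underside; z up. Never load the die with more than 26 N, all that presses on it and the tool's own 5 N included.
- die_seat (a point): Centre of the die's flat upper face, 30 mm above the bench: where the centre of the tool's underside belongs. z up.
- insert (a joint): How far the brass insert is pushed down, m: 0 = 10 mm proud of the collar's rim, 0.010 = fully home, flush with the rim. It starts 5 to 8 mm proud (0.002 to 0.005). A tight seal holds it: it slides down only under about 8 N on its face and stays where it is left; home is a rigid stop.
- insert_top (a point): Centre of the insert's upper face, a 36 mm brass disc with seven small dark holes. z up.
- spare_die: A second die of the same shape and size, whose insert is already flush: the tool does not belong there. Fixed to the bench. Origin: centre of the underside.
- tool: The setting tool, loose, upright on the bench, about 0.5 kg. From its underside up: foot ring 0 to 10 mm (outside 76 mm, inside 60 mm: 2 mm of play each side round the collar), three posts on a 34 mm radius, round plate 78 mm across at 40 to 46 mm, round hub 44 mm across at 46 to 82 mm, stem, black round knob 34 mm across at 107 to 116 mm. Origin: centre of the underside; z up along the stem.
- tool_grip (a point): Point on the tool's axis in its hub, 70 mm above its underside: the place to grip, fingers either side of the 44 mm hub, any yaw.
- plunger (a joint): How far the tool's knob, stem and white pressing foot are pushed down, m: 0 = fully up, 0.024 = end of its own travel. A light spring returns it: about 3 N at the top, 5 N at 23 mm. The foot (28 mm across, under the plate) can be set anywhere on a 14 mm length of the stem: with the tool seated and the knob up it hangs 9 to 23 mm above the collar's rim.
- knob_top (a point): Centre of the knob's flat upper face, 116 mm above the tool's underside when up. z up. Soft first stop: the foot meets the proud insert, 1 to 18 mm down; the force rises by about 8 N, to 11 to 14 N at the knob, then the insert slides. Second stop: insert home, 9 to 23 mm down; it is rigid and the force rises steeply. Where they come must be felt.
- shaker: Bystander: aluminium flour shaker, 68 mm across and 112 mm high, upright. Origin: centre of the underside.
- bowl: Bystander: white ceramic bowl, 120 mm across and 50 mm high. Origin: centre of the underside.
- brush: Bystander: hand brush lying on the bench. Origin: underside, near the middle.
Mind the look-alikes: they are no part of the job. Leave any brown, pink or turquoise look-alike of the die alone.

How it is judged:
By the outcome, as a careful person would: the job done as asked, in the order asked, and still so for the second after the job is handed in, with the robot touching nothing.
It also fails if it takes over 58 s, if anything falls off the work surface, if the arm or the gripper's body presses on something with over 40 N, if the wrist force passes 120 N, or if a joint passes its speed limit or range.

ROBOT

A 6-joint arm with a two-finger parallel gripper is mounted at the origin on the work surface. World frame = base frame: x ahead of the robot, y to its left, z up, the work surface at z = 0. Lengths are in m, angles in rad, forces in N, time in s.
With the tool pointing down it reaches from about 0.25 to 0.775 m from the base axis. Payload 4 kg.
Tool frame: the origin (TCP) lies at the very end of the fingers, on their centre line; the grasp point (between the pads) lies 19 mm behind it; z points along the fingers, x is the direction in which the jaws open and shut, and the axes are right-handed (so a half turn about z gives the same grasp; the last joint's range is limited). The gripper opens to 94 mm and grips with 3 to 60 N. Pads are 16 mm wide; open, the fingers measure 119 mm over their backs; the gripper's body (75 mm by 177 mm) begins 78 mm behind the grasp point.
Start: joints at [1.012, 0.087, 1.371, -0, 1.684, -0.103], TCP at [0.242, 0.494, 0.206] pointing down, gripper open.
Joint ranges: [-3.1, 3.1], [-0.76, 2.03], [0.27, 2.55], [-1.08, 4.22], [0.17, 2.65], [-2.57, 2.57]. Speed limits (rad/s): [2.79, 2.79, 3.14, 3.14, 3.14, 3.14].

INTERFACE

Orientations are given as [roll, pitch, yaw] about the fixed x, y, z axes, in that order (R = Rz(yaw) Ry(pitch) Rx(roll)).
In Python, from bench import robot, cams, ticket gives the robot as it stands.
- The arm moves only by the tool jog_arm, never from a script. Its argument "series" is a list of rows, each an object of numbers: "x", "y", "z": the shift along the tool's x, y, z in m; "rx", "ry", "rz": the turn, a rotation vector about the tool's x, y, z in degrees. A call has 1 to 12 rows; each row shifts and turns the pose as measured when the row begins, along the tool's axes as they then stand; what a row does not reach is not made up. A row lasts 1/12 s, in which the tool goes at most 41.7 mm and 7.16 degrees, less where a joint would pass 70% of its speed; a pose out of reach is approached as far as the arm can. A call with a gripper value outside its range is refused whole. "claw" is the opening, from 0 (shut) to 1 (fully open), set as the call begins (left out, the last holds). The fingers move at their own pace and stop on an object; the grip force is fixed at half the most. Time passes only in rows, so rows that do not move let the fingers close. It gives the time, the measured TCP pose, the force and the opening at its end, in the units of the state.
- robot.get_obs(): the state, without advancing time (a new reading comes with each control period).
- cams.snapshot(name): name is "scene" or "side" or "wrist"; returns a dict with "img" (480x640x3 uint8, red, green, blue), "mtx" (3x3 intrinsics, pixels), "origin" and "attitude" of the camera in the world. Camera axes: x right, y down, z forward; pixel columns grow to the right and rows downward; lengths in m; the calibration is good to about 2 mm. A picture is of the moment at which its call begins. There is no depth.
- ticket.close_job(): hands the job in, once; it reports no verdict.
Trained networks look in a picture, given as the dict that the camera call returned (one of the last four; its "shot" number tells which), for a name from the list of things; names that differ only in an ending like _2 or _b are one class to them, and where a whole thing is asked for, a point or a joint stands for the part that bears it (a point fixed in the world has none). Each returns a list of dicts, best first, with "p" (0 to 1); they miss things now and then, are a little off and sometimes report something else, mostly with a low value. They report only what shows in the picture. A call takes as long as a camera call. They do not tell look-alikes from the thing itself.
- cams.look_for(thing, picture): "bbox" ([left, top, width, height] in pixels, round what is visible of it).
The state is a dict: "time": time; "joint_positions": joint angles; "qvel": joint speeds; "joint_torque": joint torques, N m; "tool_pos": TCP position; "ee_rot": TCP orientation; "wrist_force": force on the tool from outside, world axes, zero at the start; "wrist_torque": the same for the moment, N m; "width": finger opening in m.
Only numpy, scipy, OpenCV 4.12 (cv2) and the standard library are available. Lean on these libraries where they do the work, as an engineer would, in place of code of your own. Each camera call takes 0.05 s, during which the arm holds its last target.

## Working session

There is one attempt and no reset: what is moved stays moved. The work goes in short steps, Python scripts to look and compute and a tool call to move; the robot and the scene stay as the last step left them, time stands still between calls to the robot, and variables do not carry over. Pictures are saved under pics/ and viewed, and the job is handed in when it is done.

Besides the shell and the picture viewer there is one more tool, called as name(argument=value, ...) on one line, values as JSON. jog_arm: Moves the arm, as the interface text tells. Its arguments: {"type":"object","properties":{"series":{"type":"array","items":{"type":"object","properties":{"x":{"type":"number"},"y":{"type":"number"},"z":{"type":"number"},"rx":{"type":"number"},"ry":{"type":"number"},"rz":{"type":"number"}}}},"claw":{"type":"number"}},"required":["series"]}

```bash
ls; mkdir -p pics; cat > h.py <<'E'
import numpy as np,cv2
from bench import robot,cams,ticket
def snap(n,f):
    s=cams.snapshot(n); cv2.imwrite('pics/'+f,s['img'][:,:,::-1]); return s
E
python3 - <<'E'
from h import *
o=robot.get_obs(); print({k:np.round(v,3) for k,v in o.items()})
for n in ['scene','side']:
    s=snap(n,n+'0.png'); print(n,s['mtx'],s['origin'],s['attitude'],s['shot'])
    for t in ['die','tool','insert','plunger','shaker','bowl','brush']:
        print(t,[(np.round(d['bbox']).tolist(),round(d['p'],2)) for d in cams.look_for(t,s)])
E
```

```text
pics
{'time': np.float64(0.0), 'joint_positions': array([ 1.012,  0.088,  1.372, -0.   ,  1.684, -0.103]), 'qvel': array([ 0.   , -0.001,  0.001, -0.001,  0.001, -0.   ]), 'joint_torque': array([ 1.0000e-03, -3.4019e+01, -3.0243e+01,  7.2000e-02,  3.3000e-02,
       -0.0000e+00]), 'tool_pos': array([0.242, 0.493, 0.204]), 'ee_rot': array([-3.141e+00,  2.000e-03,  1.115e+00]), 'wrist_force': array([-0.26 ,  1.357, -0.063]), 'wrist_torque': array([-0.012, -0.07 ,  0.046]), 'width': np.float64(0.094)}
scene [[546.69210315   0.         314.56100021]
 [  0.         546.69210315 235.28211435]
 [  0.           0.           1.        ]] [ 0.92616119 -0.82739774  0.77815271] [-2.26990866  0.01203494  0.49019614] 1
die [([236.0, 202.0, 53.0, 42.0], 0.88), ([222.0, 376.0, 73.0, 75.0], 0.73), ([168.0, 316.0, 68.0, 65.0], 0.64), ([164.0, 237.0, 53.0, 51.0], 0.61), ([241.0, 264.0, 62.0, 52.0], 0.58), ([388.0, 155.0, 14.0, 21.0], 0.37)]
tool [([375.0, 156.0, 34.0, 56.0], 0.57)]
insert [([182.0, 244.0, 16.0, 12.0], 0.81), ([189.0, 326.0, 20.0, 24.0], 0.8), ([261.0, 270.0, 17.0, 18.0], 0.69), ([247.0
[... 518 characters left out ...]
], 0.89), ([223.0, 266.0, 54.0, 42.0], 0.86), ([424.0, 314.0, 57.0, 44.0], 0.81), ([356.0, 328.0, 57.0, 52.0], 0.66), ([246.0, 319.0, 59.0, 50.0], 0.66), ([289.0, 228.0, 47.0, 38.0], 0.61)]
tool [([255.0, 172.0, 28.0, 46.0], 0.73)]
insert [([449.0, 317.0, 17.0, 14.0], 0.79), ([262.0, 325.0, 17.0, 19.0], 0.72), ([376.0, 334.0, 16.0, 19.0], 0.62), ([310.0, 278.0, 53.0, 46.0], 0.54), ([240.0, 269.0, 18.0, 16.0], 0.5), ([328.0, 285.0, 16.0, 11.0], 0.46)]
plunger [([266.0, 176.0, 10.0, 13.0], 0.43)]
shaker [([287.0, 149.0, 24.0, 42.0], 0.75)]
bowl [([396.0, 237.0, 51.0, 35.0], 0.88), ([265.0, 173.0, 11.0, 16.0], 0.17)]
brush [([326.0, 204.0, 64.0, 29.0], 0.72), ([262.0, 175.0, 11.0, 13.0], 0.69)]
```

View pics/scene0.png

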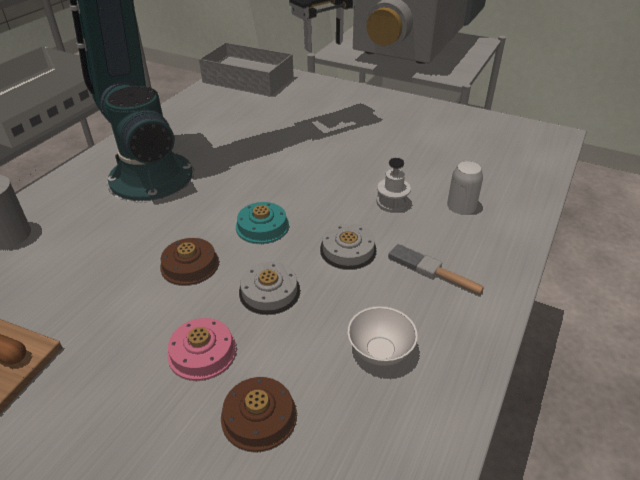

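View pics/side0.png

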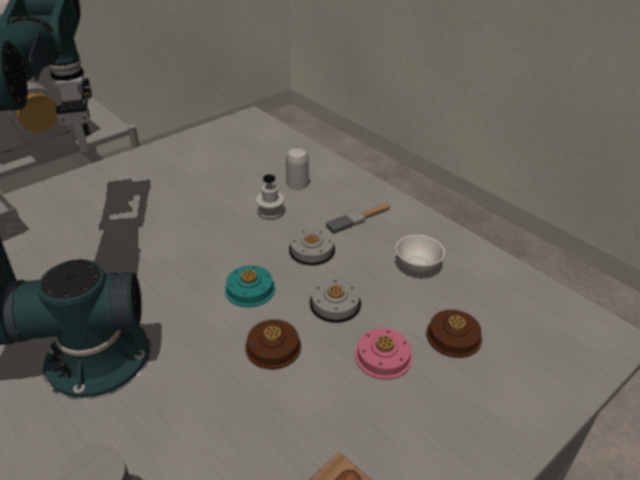

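Two grey steel dies are candidates: A at scene (268,285) / side (335,298), and B at scene (348,243) / side (312,243). The brown, pink and turquoise ones are look-alikes. I'll enlarge both.

```bash
python3 - <<'E'
from h import *
a=cv2.imread('pics/scene0.png');b=cv2.imread('pics/side0.png')
r=lambda i,x,y:cv2.resize(i[y-36:y+36,x-48:x+48],(400,300),interpolation=cv2.INTER_CUBIC)
cv2.imwrite('pics/crop0.png',np.vstack([np.hstack([r(a,268,283),r(a,348,243)]),np.hstack([r(b,335,298),r(b,312,245)])]))
c=lambda i,x,y:cv2.resize(i[y-36:y+36,x-48:x+48],(800,600),interpolation=cv2.INTER_CUBIC)
cv2.imwrite('pics/crop1.png',np.hstack([cv2.resize(c(a,393,185),(400,300)),cv2.resize(c(b,270,197),(400,300))]))
E
```

```text
(no output)
```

View pics/crop0.png

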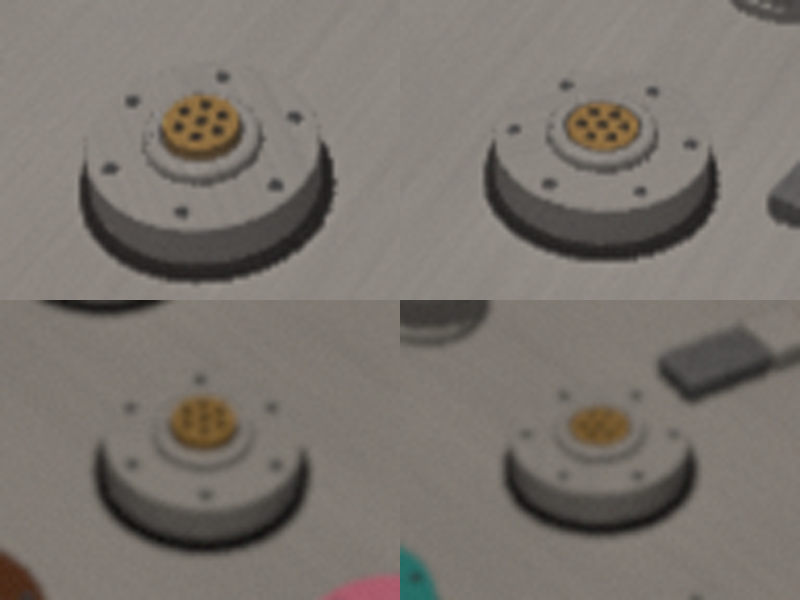

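View pics/crop1.png

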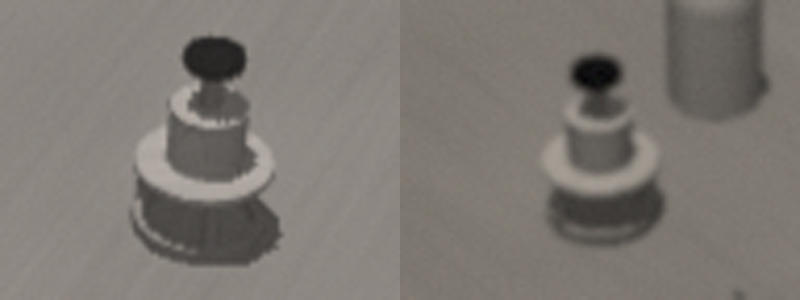

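Die A, at scene (268,281), is the one to work on: its brass stands clear of the collar in both views, while B's is flush. The tool's knob is at scene (396,163) and side (269,178). Next I'll triangulate.

```bash
cat >> h.py <<'E'
from scipy.spatial.transform import Rotation as Ro
def ray(s,p):
    d=np.linalg.solve(s['mtx'],[p[0],p[1],1.]); return Ro.from_euler('xyz',s['attitude']).apply(d)
def onz(s,p,z):
    d=ray(s,p); o=np.array(s['origin']); return o+d*(z-o[2])/d[2]
def tri(l):
    A=0;b=0
    for s,p in l:
        d=ray(s,p); d/=np.linalg.norm(d); P=np.eye(3)-np.outer(d,d); A=A+P;b=b+P@s['origin']
    return np.linalg.solve(A,b)
def proj(s,X):
    c=Ro.from_euler('xyz',s['attitude']).inv().apply(np.array(X)-s['origin']); u=s['mtx']@c; return u[:2]/u[2]
E
python3 - <<'E'
from h import *
S=cams.snapshot('scene');D=cams.snapshot('side')
for n,p,q,z in [('dieA',(268.56,281.4),(335.56,294.76),.03),('knob',(396.36,162.9),(269.28,178.28),.112),('bowl',(383,340),(420,257),.02),('shaker',(467,185),(297,169),.056),('dieB',(348,240),(312,242),.03)]:
    print(n,np.round(tri([(S,p),(D,q)]),4),np.round(onz(S,p,z),4),np.round(onz(D,q,z),4))
for s,p in ((S,[(388,245),(482,291)]),(D,[(328,227),(390,206)])): print([np.round(onz(s,x,.01),3) for x in p])
o=robot.get_obs();print(o['tool_pos'],o['ee_rot'])
E
```

```text
dieA [ 0.4845 -0.2077  0.0289] [ 0.4854 -0.2097  0.03  ] [ 0.4841 -0.2075  0.03  ]
knob [0.59   0.1759 0.112 ] [0.5903 0.1741 0.112 ] [0.5908 0.1774 0.112 ]
bowl [ 0.7363 -0.2401  0.027 ] [ 0.7344 -0.2327  0.02  ] [ 0.7422 -0.2369  0.02  ]
shaker [0.7398 0.2446 0.0527] [0.7404 0.2444 0.056 ] [0.734  0.2362 0.056 ]
dieB [ 0.5683 -0.026   0.0287] [ 0.569  -0.0279  0.03  ] [ 0.5675 -0.0267  0.03  ]
[array([0.642, 0.018, 0.01 ]), array([ 0.855, -0.025,  0.01 ])]
[array([0.658, 0.013, 0.01 ]), array([ 0.856, -0.027,  0.01 ])]
[0.24213554 0.49386804 0.20553212] [ 3.14158697e+00 -1.56152284e-04  1.11496994e+00]
```

```bash
cat >> h.py <<'E'
def to(x,y,z=None,yaw=None):
    o=robot.get_obs(); R=Ro.from_euler('xyz',o['ee_rot']); p=o['tool_pos']
    d=np.array([x,y,p[2] if z is None else z])-p
    Rt=Ro.from_euler('xyz',[np.pi,0,o['ee_rot'][2] if yaw is None else yaw])
    rv=np.degrees((R.inv()*Rt).as_rotvec())
    print('t',o['time'],'pos',np.round(p,4),'rpy',np.round(o['ee_rot'],4),'F',np.round(o['wrist_force'],2),'w',round(float(o['width']),4))
    print('shift tool mm',np.round(R.inv().apply(d)*1000,1),'rot',np.round(rv,2), 'rows',np.linalg.norm(d)/.0417)
E
python3 -c "
from h import *
to(.59,.176,.205)"
```

```text
t 0.9 pos [0.2421 0.4939 0.2055] rpy [ 3.1416e+00 -2.0000e-04  1.1150e+00] F [-0.47 -0.82 -1.22] w 0.094
shift tool mm [-132.3  452.3    0.5] rot [ 0.   -0.01 -0.  ] rows 11.300284822337165
```

jog_arm(series=[{"x": -0.0113,"y": 0.0377},{"x": -0.0113,"y": 0.0377},{"x": -0.0113,"y": 0.0377},{"x": -0.0113,"y": 0.0377},{"x": -0.0113,"y": 0.0377},{"x": -0.0113,"y": 0.0377},{"x": -0.0113,"y": 0.0377},{"x": -0.0113,"y": 0.0377},{"x": -0.0113,"y": 0.0377},{"x": -0.0113,"y": 0.0377},{"x": -0.0113,"y": 0.0377},{"x": -0.0113,"y": 0.0377}], claw=1)

```text
invalid input
```

```bash
python3 -c "
from h import *
to(.59,.176,.205)
s=snap('wrist','w1.png');print(s['origin'],s['attitude'],s['mtx'],robot.get_obs()['tool_pos'])
print(proj(s,[.59,.176,.116]),proj(s,[.59,.176,.082]))"
```

```text
t 0.9 pos [0.2421 0.4939 0.2055] rpy [ 3.1416e+00 -2.0000e-04  1.1150e+00] F [-0.47 -0.82 -1.22] w 0.094
shift tool mm [-132.3  452.3    0.5] rot [ 0.   -0.01 -0.  ] rows 11.300284822337165
[0.16761574 0.53020567 0.3847779 ] [ 2.85733399e+00 -1.32596461e-04  1.11475085e+00] [[359.2449378    0.         318.90860102]
 [  0.         359.2449378  239.8147009 ]
 [  0.           0.           1.        ]] [0.24211461 0.49386489 0.20553769]
[202.68235576 625.7222095 ] [211.28553777 589.37212321]
```

View pics/w1.png

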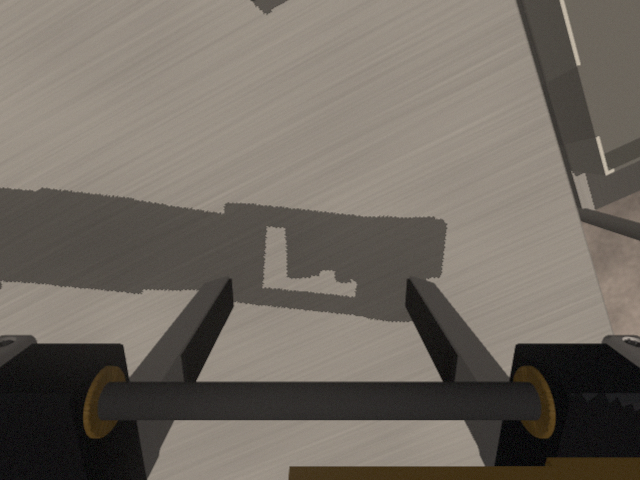

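The call was refused and nothing moved. I'll try again with full rows and no claw value.

jog_arm(series=[{"x": -0.0113,"y": 0.0377,"z": 0,"rx": 0,"ry": 0,"rz": 0},{"x": -0.0113,"y": 0.0377,"z": 0,"rx": 0,"ry": 0,"rz": 0}])

```text
time: 1.12
tool_pos: [0.2962, 0.4438, 0.2051]
ee_rot: [-3.138, -0.001, 1.127]
wrist_force: [0.5, 0.7, 0.5]
width: 0.0939
```

jog_arm(series=[{"x": -0.0113,"y": 0.0377},{"x": -0.0113,"y": 0.0377},{"x": -0.0113,"y": 0.0377},{"x": -0.0113,"y": 0.0377},{"x": -0.0113,"y": 0.0377},{"x": -0.0113,"y": 0.0377},{"x": -0.0113,"y": 0.0377}])

```text
invalid input
```

```bash
python3 -c "
from h import *
to(.59,.176,.205,1.115)"
```

```text
t 1.1167 pos [0.2962 0.4438 0.2051] rpy [-3.1383e+00 -1.4000e-03  1.1270e+00] F [0.47 0.71 0.53] w 0.0939
shift tool mm [-115.7  380.3   -1.3] rot [-0.19 -0.08  0.69] rows 9.533306389344052
```

Every key has to be present in each row.

jog_arm(series=[{"x": -0.0116,"y": 0.038,"z": 0,"rx": 0,"ry": 0,"rz": 0.1},{"x": -0.0116,"y": 0.038,"z": 0,"rx": 0,"ry": 0,"rz": 0.1},{"x": -0.0116,"y": 0.038,"z": 0,"rx": 0,"ry": 0,"rz": 0.1},{"x": -0.0116,"y": 0.038,"z": 0,"rx": 0,"ry": 0,"rz": 0.1},{"x": -0.0116,"y": 0.038,"z": 0,"rx": 0,"ry": 0,"rz": 0.1},{"x": -0.0116,"y": 0.038,"z": 0,"rx": 0,"ry": 0,"rz": 0.1},{"x": -0.0116,"y": 0.038,"z": 0,"rx": 0,"ry": 0,"rz": 0.1},{"x": -0.01,"y": 0.03,"z": 0,"rx": 0,"ry": 0,"rz": 0},{"x": 0,"y": 0,"z": 0,"rx": 0,"ry": 0,"rz": 0}])

```text
time: 1.87
tool_pos: [0.5357, 0.2187, 0.2042]
ee_rot: [3.141, -0.003, 1.113]
wrist_force: [-0.9, -0.5, 0.3]
width: 0.0942
```

```bash
python3 -c "
from h import *
to(.59,.176,.205,1.115)
s=snap('wrist','w2.png')
print(proj(s,[.59,.176,.116]),proj(s,[.59,.176,.082]))"
```

```text
t 1.8667 pos [0.5357 0.2187 0.2042] rpy [ 3.1411e+00 -2.9000e-03  1.1129e+00] F [-0.94 -0.46  0.32] w 0.0942
shift tool mm [-14.3  67.6  -0.8] rot [ 0.03 -0.17 -0.12] rows 1.6561453827070576
[301.56315357 323.15624974] [303.15982514 304.60224683]
```

View pics/w2.png

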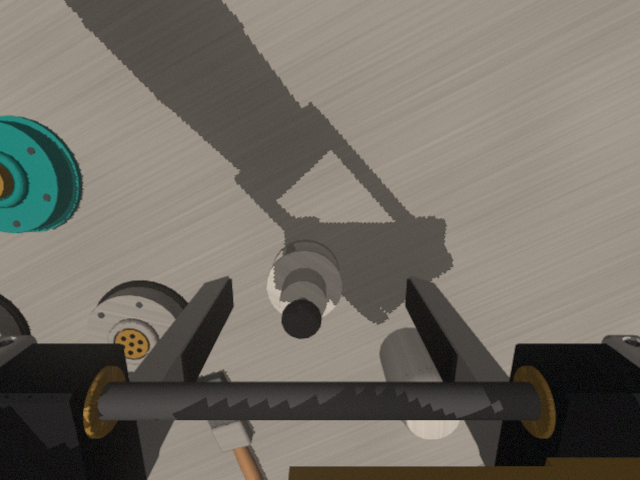

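The knob is at wrist (302,318) and the hub just above it at (305,293). I'll measure it more precisely.

```bash
python3 -c "
from h import *
s=cams.snapshot('wrist');g=s['img'].max(2)
m=(g<40).astype(np.uint8);m[:, :260]=0;m[:,340:]=0;m[350:]=0
n,l,st,c=cv2.connectedComponentsWithStats(m);i=1+st[1:,4].argmax();print(st[i],c[i])
cn=cv2.findContours((l==i).astype(np.uint8),0,1)[0][0];e=cv2.fitEllipse(cn);print(e)
print(onz(s,e[0],.115))"
```

```text
[282 303  38  26 280] [304.10714286 311.51785714]
((300.13336181640625, 319.14013671875), (28.132200241088867, 34.129703521728516), 101.60319519042969)
[0.5848823  0.17840946 0.115     ]
```

jog_arm(series=[{"x": -0.0073,"y": 0.033,"z": 0,"rx": 0,"ry": 0,"rz": 0},{"x": -0.0073,"y": 0.034,"z": 0,"rx": 0,"ry": 0,"rz": 0},{"x": 0,"y": 0,"z": 0,"rx": 0,"ry": 0,"rz": 0},{"x": 0,"y": 0,"z": 0,"rx": 0,"ry": 0,"rz": 0}])

```text
time: 2.3
tool_pos: [0.5841, 0.1852, 0.2049]
ee_rot: [-3.136, -0.007, 1.126]
wrist_force: [-0.7, 0.1, -0.3]
width: 0.094
```

```bash
python3 -c "
from h import *
to(.588,.177,.205,1.115)
s=snap('wrist','w3.png')
p=robot.get_obs()['tool_pos']
print(proj(s,[.588,.177,.116]),proj(s,[.588,.177,.082]),'tcp',proj(s,p),'J',proj(s,[.588,.177,.046]))
S=snap('scene','s3.png');np.save('s.npy',[0])"
```

```text
t 2.3 pos [0.5841 0.1852 0.2049] rpy [-3.1357 -0.0073  1.1259] F [-0.66  0.1  -0.31] w 0.094
shift tool mm [-5.7  7.1 -0.1] rot [-0.34 -0.42  0.63] rows 0.2179466145758168
[311.05298126 254.7139748 ] [311.58768046 242.53184523] tcp [319.02506234 293.4126297 ] J [312.04496015 232.11357566]
```

View pics/w3.png

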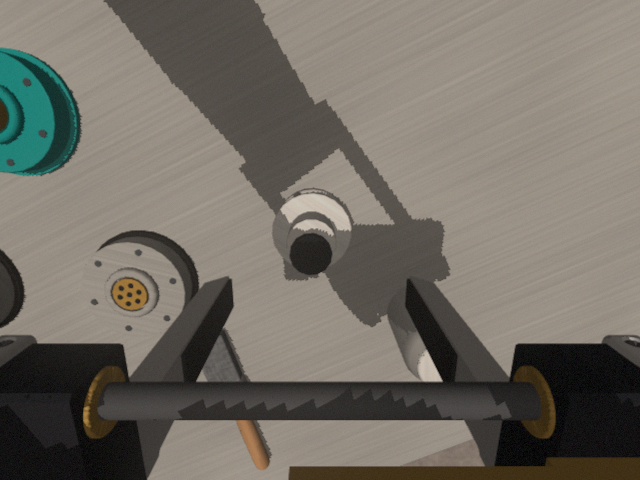

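The knob at (310,254) matches the prediction of (311,255), so the tool is at about (0.588, 0.177). I'll correct laterally, then descend.

jog_arm(series=[{"x": -0.0057,"y": 0.0071,"z": 0,"rx": -0.34,"ry": -0.42,"rz": 0.63},{"x": 0,"y": 0,"z": 0.02,"rx": 0,"ry": 0,"rz": 0},{"x": 0,"y": 0,"z": 0.02,"rx": 0,"ry": 0,"rz": 0},{"x": 0,"y": 0,"z": 0.02,"rx": 0,"ry": 0,"rz": 0},{"x": 0,"y": 0,"z": 0,"rx": 0,"ry": 0,"rz": 0}])

```text
time: 2.82
tool_pos: [0.5852, 0.182, 0.1473]
ee_rot: [3.135, -0.003, 1.123]
wrist_force: [-0.9, 0.2, -1.1]
width: 0.0939
```

```bash
python3 -c "
from h import *
to(.588,.177,.051,1.115)
"
```

```text
t 2.8167 pos [0.5852 0.182  0.1473] rpy [ 3.1347e+00 -2.8000e-03  1.1229e+00] F [-0.92  0.22 -1.09] w 0.0939
shift tool mm [-3.6  4.  96.3] rot [ 0.39 -0.16  0.45] rows 2.314002743453992
```

jog_arm(series=[{"x": -0.0036,"y": 0.004,"z": 0.015,"rx": 0.39,"ry": -0.16,"rz": 0.45},{"x": -0.001,"y": 0.001,"z": 0.02,"rx": 0,"ry": 0,"rz": 0},{"x": 0,"y": 0,"z": 0.02,"rx": 0,"ry": 0,"rz": 0},{"x": 0,"y": 0,"z": 0.02,"rx": 0,"ry": 0,"rz": 0},{"x": 0,"y": 0,"z": 0,"rx": 0,"ry": 0,"rz": 0}])

```text
time: 3.23
tool_pos: [0.5892, 0.1769, 0.0737]
ee_rot: [3.135, -0.003, 1.117]
wrist_force: [-0.4, -0.4, -0.5]
width: 0.0938
```

```bash
python3 -c "
from h import *
to(.588,.177,.051,1.115)
s=snap('scene','s4.png')
print(proj(s,[.588,.177,.116]))
s=snap('side','d4.png')
"
```

```text
t 3.2333 pos [0.5892 0.1769 0.0737] rpy [ 3.1351 -0.0035  1.117 ] F [-0.43 -0.36 -0.54] w 0.0938
shift tool mm [-0.5 -1.2 22.7] rot [ 0.37 -0.2   0.11] rows 0.5452541056112115
[396.01100888 160.50690664]
```

jog_arm(series=[{"x": -0.0005,"y": -0.0012,"z": 0.012,"rx": 0.5,"ry": -0.2,"rz": 0.1},{"x": 0,"y": 0,"z": 0.01,"rx": 0,"ry": 0,"rz": 0},{"x": 0,"y": 0,"z": 0,"rx": 0,"ry": 0,"rz": 0}])

```text
time: 3.58
tool_pos: [0.5938, 0.1783, 0.06]
ee_rot: [3.132, -0.01, 1.115]
wrist_force: [-0.9, -0.1, -0.8]
width: 0.0938
```

```bash
python3 -c "
from h import *
to(.588,.177,.0515,1.115)
s=snap('wrist','w5.png')
S=snap('scene','s5.png')
a=S['img'][130:230,330:460,::-1];b=cams.snapshot('side')['img'][140:240,205:335,::-1]
cv2.imwrite('pics/c5.png',np.hstack([cv2.resize(a,(390,300)),cv2.resize(b,(390,300))]))
"
```

```text
t 3.5833 pos [0.5938 0.1783 0.06  ] rpy [ 3.1317 -0.0096  1.1151] F [-0.91 -0.13 -0.83] w 0.0938
shift tool mm [-3.8 -4.7  8.4] rot [ 0.57 -0.55  0.  ] rows 0.24864554016163726
```

View pics/c5.png

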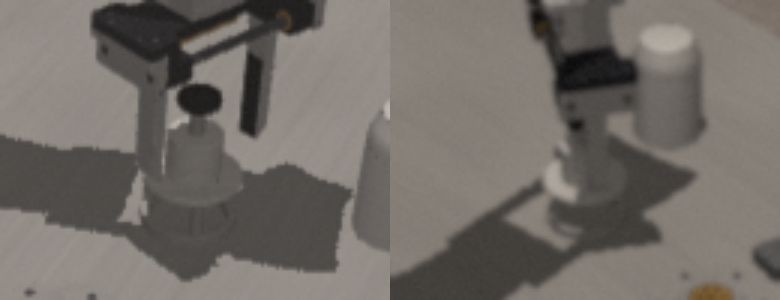

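View pics/w5.png

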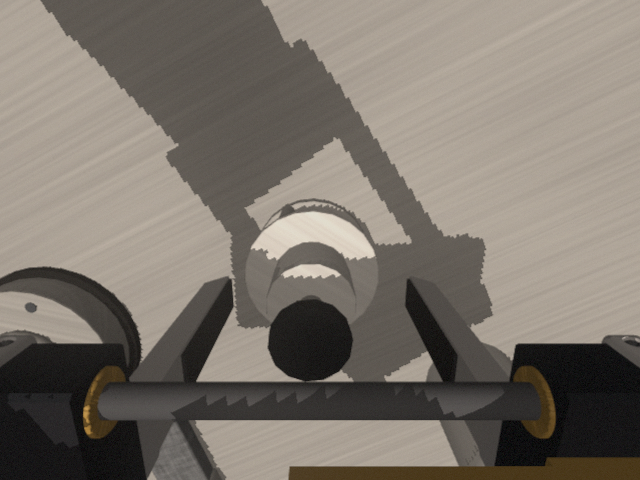

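```bash
python3 -c "
from h import *
for i in range(3):
    to(.588,.177,.0515,1.115); s=cams.snapshot('wrist')
print(proj(s,[.588,.177,.116]),proj(s,[.588,.177,.082]),proj(s,[.588,.177,.046]))
"
```

```text
t 3.7333 pos [0.5946 0.1785 0.0617] rpy [ 3.13   -0.0109  1.1152] F [-0.57 -0.12 -0.39] w 0.0938
shift tool mm [-4.3 -5.4 10.1] rot [ 0.67 -0.63  0.01] rows 0.29242961328087663
t 3.7833 pos [0.5946 0.1785 0.0618] rpy [ 3.1297 -0.0111  1.1152] F [0.73 0.59 0.23] w 0.0939
shift tool mm [-4.4 -5.4 10.2] rot [ 0.68 -0.64  0.01] rows 0.29667405835975
t 3.8333 pos [0.5946 0.1785 0.0619] rpy [ 3.1297 -0.0112  1.1152] F [-0.02 -0.2  -0.72] w 0.0938
shift tool mm [-4.4 -5.4 10.3] rot [ 0.68 -0.64  0.01] rows 0.29748626367928743
[310.03816478 341.1649113 ] [310.90939157 301.84516522] [311.53623413 273.55483847]
```

jog_arm(series=[{"x": 0,"y": 0,"z": 0,"rx": 0,"ry": 0,"rz": 0},{"x": 0,"y": 0,"z": 0,"rx": 0,"ry": 0,"rz": 0}])

```text
time: 4.05
tool_pos: [0.5949, 0.1786, 0.0626]
ee_rot: [3.129, -0.012, 1.115]
wrist_force: [-0.4, 0.1, 0.7]
width: 0.0941
```

```bash
python3 -c "
from h import *
to(.588,.177,.0515,1.115)
"
```

```text
t 4.05 pos [0.5949 0.1786 0.0626] rpy [ 3.1288 -0.0118  1.1153] F [-0.42  0.08  0.65] w 0.0941
shift tool mm [-4.6 -5.6 10.9] rot [ 0.73 -0.68  0.01] rows 0.3150694443862678
```

The arm settles slowly, and a zero row resets the target to the measured pose mid-transient. I'll use single corrective rows and let camera calls do the settling.

jog_arm(series=[{"x": -0.0046,"y": -0.0056,"z": 0.0109,"rx": 0.73,"ry": -0.68,"rz": 0}])

```text
time: 4.13
tool_pos: [0.5902, 0.1773, 0.0542]
ee_rot: [3.137, -0.003, 1.115]
wrist_force: [0.6, 0.3, 0.3]
width: 0.0941
```

```bash
python3 -c "
from h import *
for i in range(4):
    to(.588,.177,.0515,1.115); s=cams.snapshot('wrist')
"
```

```text
t 4.1333 pos [0.5902 0.1773 0.0542] rpy [ 3.1369 -0.0034  1.1151] F [0.59 0.26 0.3 ] w 0.0941
shift tool mm [-1.3 -1.8  2.7] rot [ 0.27 -0.2   0.  ] rows 0.08418440410734396
t 4.1833 pos [0.5866 0.1767 0.0498] rpy [-3.1390e+00  2.3000e-03  1.1151e+00] F [-1.9  -0.16 -0.37] w 0.094
shift tool mm [ 0.9  1.1 -1.7] rot [-0.15  0.13  0.01] rows 0.05213113853342573
t 4.2333 pos [0.5862 0.1766 0.0494] rpy [-3.1380e+00  2.9000e-03  1.1153e+00] F [-0.48 -0.2   0.08] w 0.094
shift tool mm [ 1.1  1.4 -2.2] rot [-0.21  0.17  0.02] rows 0.06737203391043775
t 4.2833 pos [0.5867 0.1767 0.0498] rpy [-3.1388e+00  2.2000e-03  1.1152e+00] F [-0.17  1.08  0.38] w 0.0936
shift tool mm [ 0.8  1.1 -1.7] rot [-0.16  0.13  0.01] rows 0.05156012795641202
```

jog_arm(series=[{"x": 0.0005,"y": 0.0008,"z": -0.0012,"rx": -0.1,"ry": 0.1,"rz": 0},{"x": 0,"y": 0,"z": 0,"rx": 0,"ry": 0,"rz": 0},{"x": 0,"y": 0,"z": 0,"rx": 0,"ry": 0,"rz": 0},{"x": 0,"y": 0,"z": 0,"rx": 0,"ry": 0,"rz": 0},{"x": 0,"y": 0,"z": 0,"rx": 0,"ry": 0,"rz": 0},{"x": 0,"y": 0,"z": 0,"rx": 0,"ry": 0,"rz": 0},{"x": 0,"y": 0,"z": 0,"rx": 0,"ry": 0,"rz": 0},{"x": 0,"y": 0,"z": 0,"rx": 0,"ry": 0,"rz": 0}], claw=0)

```text
time: 5.0
tool_pos: [0.5886, 0.1767, 0.0523]
ee_rot: [3.14, -0.0, 1.115]
wrist_force: [-4.3, -5.6, 5.3]
width: 0.044
```

```bash
python3 -c "
from h import *
for i in range(3):
    to(.588,.177,.0515,1.115); s=cams.snapshot('wrist')
"
```

```text
t 5.0 pos [0.5886 0.1767 0.0523] rpy [ 3.1404e+00 -3.0000e-04  1.1152e+00] F [-4.25 -5.62  5.35] w 0.044
shift tool mm [ 0.  -0.7  0.8] rot [ 0.07 -0.02  0.01] rows 0.02602060925288423
t 5.05 pos [0.5886 0.1765 0.0523] rpy [3.1404 0.     1.1151] F [-1.41 -1.76  1.12] w 0.0437
shift tool mm [ 0.2 -0.8  0.8] rot [0.07 0.   0.01] rows 0.027407889401466393
t 5.1 pos [0.5886 0.1765 0.0523] rpy [ 3.1404e+00 -1.0000e-04  1.1151e+00] F [-0.98 -1.77  0.86] w 0.0435
shift tool mm [ 0.2 -0.8  0.8] rot [ 0.07 -0.01  0.  ] rows 0.027706385249469032
```

Gripped, opening 44 mm. Lifting.

jog_arm(series=[{"x": 0,"y": 0,"z": -0.015,"rx": 0,"ry": 0,"rz": 0},{"x": 0,"y": 0,"z": -0.025,"rx": 0,"ry": 0,"rz": 0},{"x": 0,"y": 0,"z": -0.03,"rx": 0,"ry": 0,"rz": 0},{"x": 0,"y": 0,"z": -0.03,"rx": 0,"ry": 0,"rz": 0},{"x": 0,"y": 0,"z": -0.015,"rx": 0,"ry": 0,"rz": 0}])

```text
time: 5.57
tool_pos: [0.5805, 0.1759, 0.1546]
ee_rot: [-3.117, 0.016, 1.115]
wrist_force: [1.0, -0.7, -3.7]
width: 0.0433
```

```bash
python3 -c "
from h import *
for i in range(3):
    to(.4847,-.2082,.15,1.115); s=cams.snapshot('wrist')
snap('wrist','w6.png')
"
```

```text
t 5.5667 pos [0.5805 0.1759 0.1546] rpy [-3.1168  0.0162  1.1153] F [ 0.99 -0.74 -3.7 ] w 0.0433
shift tool mm [-386.9   83.2    8.8] rot [-1.42  0.93  0.01] rows 9.49388500223065
t 5.6167 pos [0.5815 0.1761 0.1569] rpy [-3.1199  0.0138  1.1153] F [ 1.15  0.54 -2.77] w 0.0437
shift tool mm [-387.6   82.4   10.5] rot [-1.24  0.79  0.01] rows 9.50608940440406
t 5.6667 pos [0.5813 0.176  0.1548] rpy [-3.1191  0.0146  1.1153] F [ 1.14 -0.24 -4.49] w 0.0431
shift tool mm [-387.4   82.5    8.6] rot [-1.29  0.84  0.01] rows 9.501746866502256
```

View pics/w6.png

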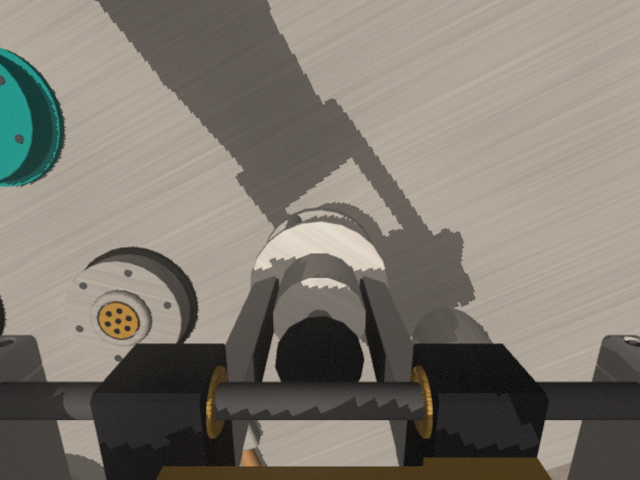

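jog_arm(series=[{"x": -0.02,"y": 0.0043,"z": 0,"rx": -0.6,"ry": 0.4,"rz": 0},{"x": -0.035,"y": 0.0075,"z": 0,"rx": -0.6,"ry": 0.4,"rz": 0},{"x": -0.037,"y": 0.0078,"z": 0,"rx": 0,"ry": 0,"rz": 0},{"x": -0.037,"y": 0.0078,"z": 0,"rx": 0,"ry": 0,"rz": 0},{"x": -0.037,"y": 0.0078,"z": 0,"rx": 0,"ry": 0,"rz": 0},{"x": -0.037,"y": 0.0078,"z": 0,"rx": 0,"ry": 0,"rz": 0},{"x": -0.037,"y": 0.0078,"z": 0,"rx": 0,"ry": 0,"rz": 0},{"x": -0.037,"y": 0.0078,"z": 0,"rx": 0,"ry": 0,"rz": 0}])

```text
time: 6.43
tool_pos: [0.4972, -0.0989, 0.125]
ee_rot: [-3.096, 0.013, 1.132]
wrist_force: [1.1, -0.5, -4.8]
width: 0.0431
```

```bash
python3 -c "
from h import *
for i in range(3):
    to(.4847,-.2082,.15,1.115); s=cams.snapshot('wrist')
"
```

```text
t 6.4333 pos [ 0.4972 -0.0989  0.125 ] rpy [-3.0959  0.0133  1.1322] F [ 1.08 -0.47 -4.79] w 0.0431
shift tool mm [-104.6   34.   -25.2] rot [-2.61  0.78  0.97] rows 2.705566435189634
t 6.4833 pos [ 0.4946 -0.1071  0.1242] rpy [-3.0956  0.0233  1.1255] F [-2.2  -5.76 -5.29] w 0.0438
shift tool mm [-96.1  33.5 -25.2] rot [-2.63  1.35  0.57] rows 2.5145197949479887
t 6.5333 pos [ 0.4961 -0.103   0.1244] rpy [-3.0953  0.0175  1.1242] F [ 0.33  1.76 -4.66] w 0.0433
shift tool mm [-100.3   34.1  -25.4] rot [-2.65  1.02  0.51] rows 2.611129368436835
```

jog_arm(series=[{"x": -0.01,"y": 0.005,"z": -0.025,"rx": -2.65,"ry": 1.0,"rz": 0.5},{"x": -0.025,"y": 0.009,"z": 0,"rx": 0,"ry": 0,"rz": 0},{"x": -0.025,"y": 0.009,"z": 0,"rx": 0,"ry": 0,"rz": 0},{"x": -0.025,"y": 0.009,"z": 0,"rx": 0,"ry": 0,"rz": 0}])

```text
time: 6.92
tool_pos: [0.4881, -0.1831, 0.1413]
ee_rot: [-3.128, -0.011, 1.127]
wrist_force: [0.1, 0.1, -4.6]
width: 0.0434
```

```bash
python3 -c "
from h import *
for i in range(4):
    to(.4847,-.2082,.14,1.115); s=cams.snapshot('wrist')
"
```

```text
t 6.9167 pos [ 0.4881 -0.1831  0.1413] rpy [-3.1281 -0.0113  1.127 ] F [ 0.08  0.1  -4.64] w 0.0434
shift tool mm [-24.1   7.7   0.9] rot [-0.78 -0.65  0.69] rows 0.6079127145967902
t 6.9667 pos [ 0.4869 -0.1885  0.1401] rpy [-3.1279 -0.0051  1.1229] F [ 0.32 -4.1  -4.89] w 0.0438
shift tool mm [-18.7   6.6  -0.1] rot [-0.79 -0.29  0.45] rows 0.47637036998048204
t 7.0167 pos [ 0.4871 -0.1857  0.14  ] rpy [-3.1261 -0.0085  1.1219] F [ 0.23 -0.22 -4.88] w 0.0434
shift tool mm [-21.3   7.6  -0.3] rot [-0.89 -0.49  0.4 ] rows 0.5414858821760528
t 7.0667 pos [ 0.4873 -0.1838  0.14  ] rpy [-3.1253 -0.0108  1.123 ] F [ 0.28  0.52 -4.9 ] w 0.0437
shift tool mm [-23.1   8.2  -0.3] rot [-0.94 -0.62  0.46] rows 0.5887019234133285
```

jog_arm(series=[{"x": -0.023,"y": 0.008,"z": 0,"rx": -0.94,"ry": -0.62,"rz": 0.46}])

```text
time: 7.2
tool_pos: [0.4857, -0.2027, 0.1389]
ee_rot: [-3.139, -0.005, 1.121]
wrist_force: [0.1, 0.4, -5.1]
width: 0.0434
```

```bash
cat >> h.py <<'E'
def trio(tag,c=None):
    w=snap('wrist',tag+'w.png');S=snap('scene',tag+'s.png');D=snap('side',tag+'d.png')
    return w,S,D
E
python3 -c "
from h import *
for i in range(5):
    s=cams.snapshot('wrist'); to(.4847,-.2082,.14,1.115)
trio('a')
"
```

```text
t 7.25 pos [ 0.4843 -0.2087  0.1385] rpy [3.1415 0.0035 1.1174] F [-0.48 -2.96 -5.58] w 0.0434
shift tool mm [ 0.6  0.1 -1.5] rot [0.   0.2  0.14] rows 0.039991961407316014
t 7.3 pos [ 0.4844 -0.2071  0.1386] rpy [-3.1401e+00  7.0000e-04  1.1165e+00] F [ 0.35  1.32 -4.61] w 0.0439
shift tool mm [-0.9  0.8 -1.4] rot [-0.08  0.04  0.09] rows 0.04467919111787423
t 7.35 pos [ 0.4847 -0.2058  0.1388] rpy [-3.1396e+00 -1.4000e-03  1.1171e+00] F [ 0.22  0.76 -5.35] w 0.0436
shift tool mm [-2.1  1.1 -1.2] rot [-0.11 -0.08  0.12] rows 0.0640468363695527
t 7.4 pos [ 0.4848 -0.2054  0.1391] rpy [-3.1399e+00 -1.9000e-03  1.1176e+00] F [ 0.18  0.13 -5.6 ] w 0.0436
shift tool mm [-2.6  1.1 -1. ] rot [-0.1  -0.11  0.15] rows 0.07076439076167915
t 7.45 pos [ 0.485  -0.2054  0.1393] rpy [-3.1403e+00 -1.8000e-03  1.1179e+00] F [ 0.14  0.36 -5.03] w 0.0436
shift tool mm [-2.6  1.  -0.7] rot [-0.07 -0.1   0.16] rows 0.06980858138855374
```

View pics/aw.png

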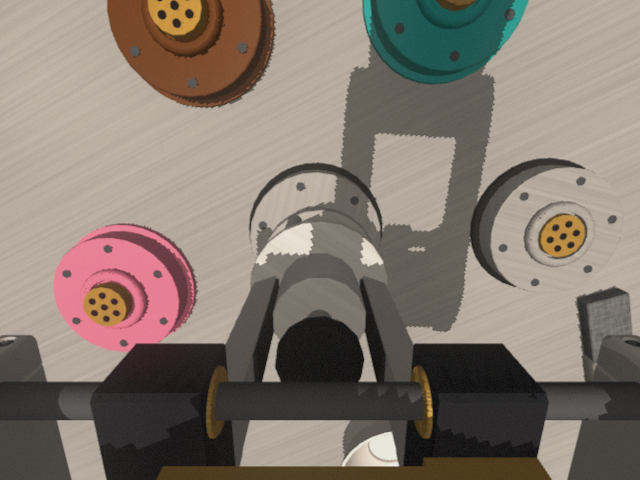

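View pics/as.png

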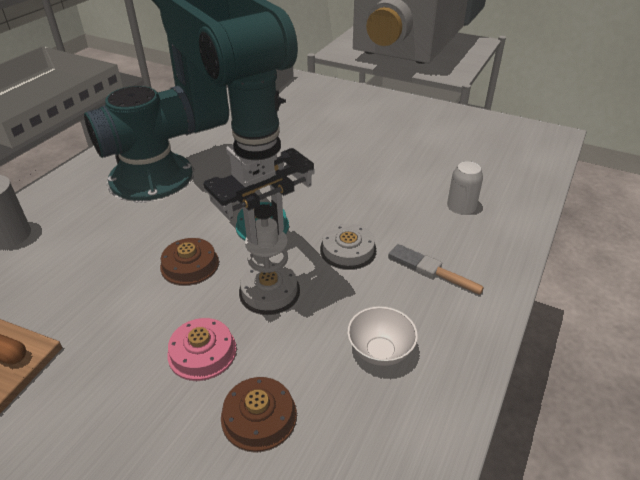

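View pics/ad.png

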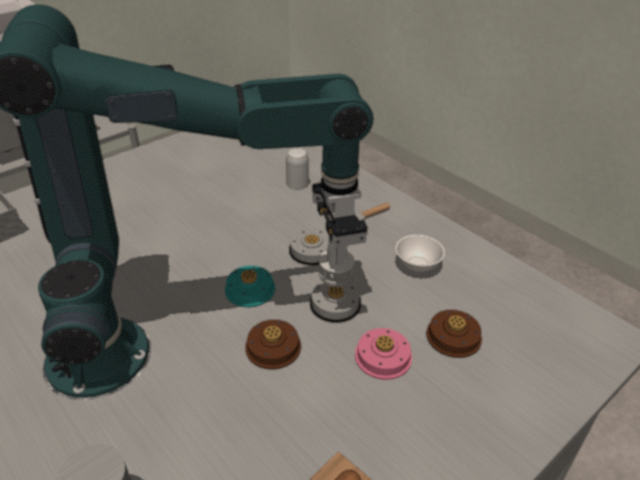

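```bash
cat >> h.py <<'E'
def circ(s,img,c,r,z,col,k,org):
    t=np.linspace(0,2*np.pi,120)
    P=np.array([proj(s,[c[0]+r*np.cos(a),c[1]+r*np.sin(a),z]) for a in t])
    cv2.polylines(img,[np.round((P-org+.5)*k*8).astype(np.int32)],True,col,1,cv2.LINE_AA,3)
def crop(s,ctr,w,h,k):
    x,y=int(ctr[0]-w/2),int(ctr[1]-h/2); x=max(x,0);y=max(y,0)
    im=cv2.resize(s['img'][y:y+h,x:x+w,::-1],None,fx=k,fy=k,interpolation=cv2.INTER_CUBIC); return im,np.array([x,y])
def overlay(tag,die,tool,base):
    ims=[]
    for n in ['scene','side']:
        s=cams.snapshot(n); im,o=crop(s,proj(s,[die[0],die[1],.07]),66,98,6); raw=im.copy()
        circ(s,im,die,.055,.03,(0,255,0),6,o);circ(s,im,die,.060,.0,(0,255,0),6,o);circ(s,im,die,.028,.038,(0,255,255),6,o)
        circ(s,im,tool,.039,base+.046,(0,0,255),6,o);circ(s,im,tool,.038,base,(255,0,255),6,o);circ(s,im,tool,.017,base+.116,(255,100,0),6,o)
        ims.append(np.hstack([raw,im]))
    for n,i in zip('sd',ims): cv2.imwrite('pics/%s_%s.png'%(tag,n),i)
E
python3 -c "
from h import *
p=robot.get_obs()['tool_pos'];print(p)
overlay('o1',(.4847,-.2082),p[:2],p[2]-.0523)"
```

```text
[ 0.48507787 -0.20599975  0.13977858]
```

View pics/o1_s.png

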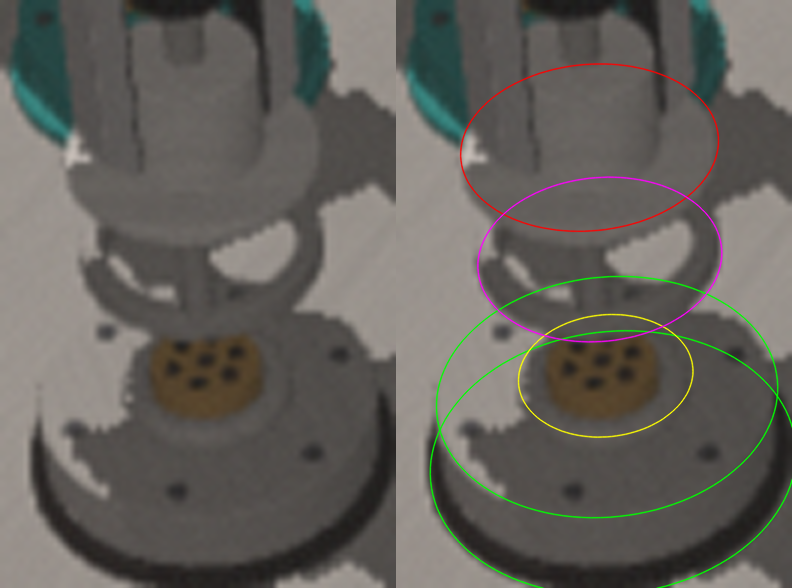

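View pics/o1_d.png

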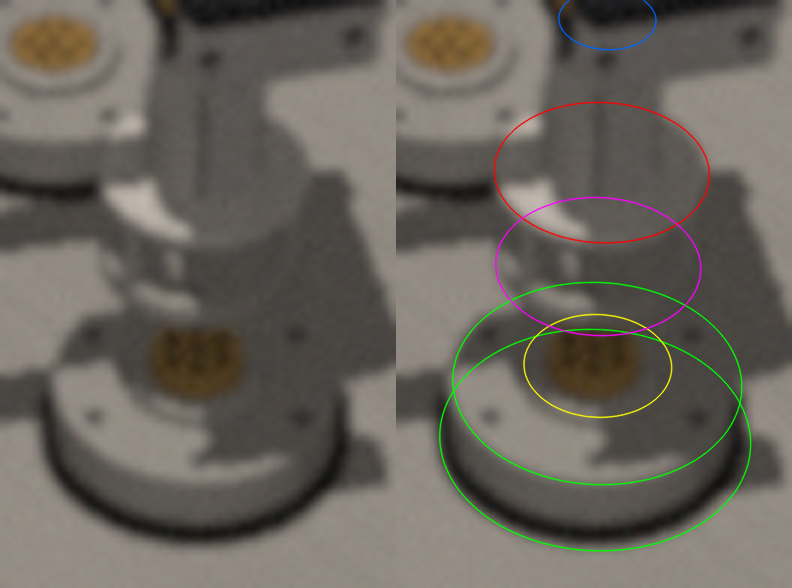

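```bash
python3 -c "
from h import *
p=robot.get_obs()['tool_pos'];b=p[2]-.0523
out=[]
for n in ['scene','side']:
    s=cams.snapshot(n); im,o=crop(s,proj(s,[.4847,-.2082,.085]),66,70,6)
    im=(255*np.clip((im/255.)*1.6,0,1)**.7).astype(np.uint8)
    raw=im.copy()
    for r,z,c in [(.038,b,(255,0,255)),(.038,b+.01,(255,0,255)),(.030,b+.01,(255,255,0)),(.039,b+.046,(0,0,255)),(.039,b+.04,(0,0,255))]: circ(s,im,p[:2],r,z,c,6,o)
    for r,z in [(.028,.038),(.028,.030)]: circ(s,im,(.4847,-.2082),r,z,(0,255,255),6,o)
    cv2.imwrite('pics/o2_%s.png'%n,np.hstack([raw,im]))
"
```

```text
(no output)
```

View pics/o2_scene.png

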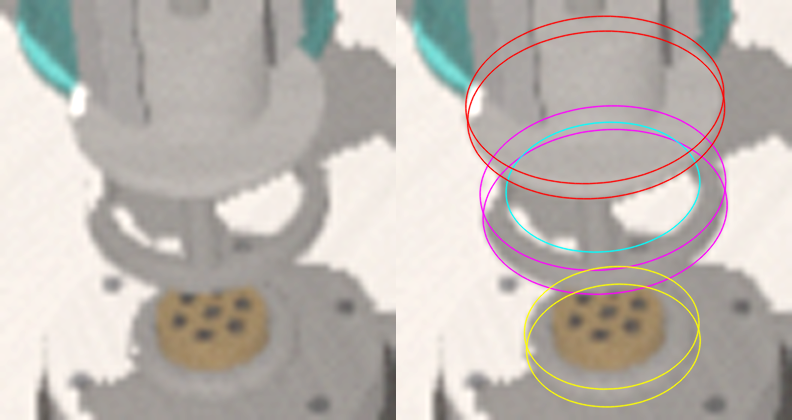

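View pics/o2_side.png

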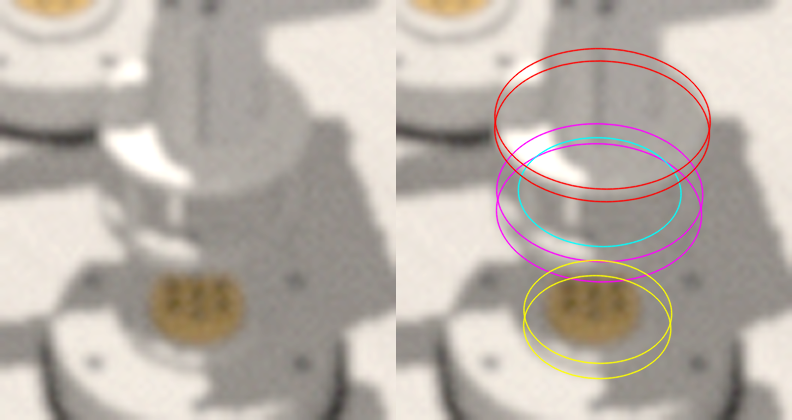

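```bash
python3 -c "
from h import *
from scipy.optimize import least_squares
S=cams.snapshot('scene');D=cams.snapshot('side')
for n,s,f,h in [('scene',S,'scene0',[(132,101),(222,77),(294,117),(275,185),(181,212),(110,168)]),('side',D,'side0',[(200,79),(271,108),(275,165),(206,195),(132,164),(130,108)])]:
    o=np.array((220,247) if n=='scene' else (287,262)); g=cv2.imread('pics/%s.png'%f,0).astype(float)
    pts=[]
    for q in h:
        c=np.array(q)/4.1667+o-.5
        for _ in range(4):
            x,y=np.meshgrid(np.arange(-3,4)+int(round(c[0])),np.arange(-3,4)+int(round(c[1])))
            v=g[y,x]; w=np.clip(np.percentile(v,70)-v-6,0,None)*(np.hypot(x-c[0],y-c[1])<2.8)
            c=np.array([(w*x).sum(),(w*y).sum()])/w.sum()
        pts.append(c)
    pts=np.array(pts);print(np.round(pts,1).tolist())
    def F(t):
        return np.concatenate([proj(s,[t[0]+t[2]*np.cos(t[3]+a),t[1]+t[2]*np.sin(t[3]+a),.03])-pts[i] for i,a in enumerate(-np.arange(6)*np.pi/3)])
    best=min((least_squares(F,[.4847,-.2082,.042,ph]) for ph in np.linspace(0,6,7)),key=lambda r:r.cost)
    print(n,best.x,best.cost,proj(s,[best.x[0],best.x[1],.03]))
    globals()[n+'c']=proj(s,[best.x[0],best.x[1],.03])
print(tri([(S,scenec),(D,sidec)]))
"
```

```text
[[251.3, 270.9], [273.0, 265.0], [290.3, 274.7], [285.7, 291.0], [263.2, 297.5], [246.0, 287.0]]
scene [ 0.4838922  -0.20842259 -0.04492986 -0.18297   ] 0.036710096094331256 [268.24588062 280.7338814 ]
[[334.6, 280.7], [351.8, 287.4], [352.8, 301.3], [335.9, 308.4], [318.2, 301.0], [317.8, 287.5]]
side [ 0.48466073 -0.2055927   0.04521874  0.86565   ] 0.04682078140489073 [335.1678866  294.19416462]
[ 0.48379342 -0.20732534  0.03043927]
```

The subpixel hole fit puts the die at (0.4838, -0.2072). In both views the tool's outline matches the TCP. I'll lower in settled steps.

```bash
python3 -c "
from h import *
to(.4838,-.2071,.11,1.115)"
```

```text
t 7.9 pos [ 0.4849 -0.2069  0.14  ] rpy [ 3.1412e+00 -6.0000e-04  1.1166e+00] F [ 0.58 -0.21 -5.32] w 0.0438
shift tool mm [-0.7 -0.9 30. ] rot [ 0.02 -0.03  0.09] rows 0.7195200130458248
```

jog_arm(series=[{"x": -0.0015,"y": -0.0007,"z": 0.015,"rx": 0,"ry": -0.1,"rz": 0.1},{"x": 0,"y": 0,"z": 0.015,"rx": 0,"ry": 0,"rz": 0}])

```text
time: 8.07
tool_pos: [0.4863, -0.2094, 0.1137]
ee_rot: [3.132, 0.002, 1.115]
wrist_force: [-1.5, 0.2, -5.2]
width: 0.044
```

```bash
python3 -c "
from h import *
for i in range(7):
    s=cams.snapshot('wrist'); 
    if i>2: to(.4838,-.2071,.092,1.115)"
```

```text
t 8.2667 pos [ 0.4858 -0.209   0.1134] rpy [3.1345e+00 1.2000e-03 1.1148e+00] F [ 0.18 -0.44 -4.13] w 0.0438
shift tool mm [ 0.8 -2.8 21.3] rot [ 0.41  0.07 -0.01] rows 0.516639699198653
t 8.3167 pos [ 0.4863 -0.2093  0.1141] rpy [3.1329e+00 1.4000e-03 1.1149e+00] F [ 1.02 -0.34 -3.79] w 0.0433
shift tool mm [ 0.9 -3.4 22. ] rot [ 0.5   0.08 -0.  ] rows 0.5353700342282245
t 8.3667 pos [ 0.4865 -0.2094  0.1145] rpy [3.1321e+00 1.4000e-03 1.1149e+00] F [ 0.8  -0.05 -3.45] w 0.0433
shift tool mm [ 0.9 -3.7 22.4] rot [ 0.55  0.08 -0.01] rows 0.5451953599892271
t 8.4167 pos [ 0.4866 -0.2094  0.1146] rpy [3.1318e+00 1.4000e-03 1.1149e+00] F [ 0.62  1.28 -5.43] w 0.0434
shift tool mm [ 0.9 -3.8 22.5] rot [ 0.56  0.08 -0.  ] rows 0.5478822535898005
```

jog_arm(series=[{"x": 0.0009,"y": -0.0038,"z": 0.0185,"rx": 0.56,"ry": 0.08,"rz": 0}])

```text
time: 8.5
tool_pos: [0.4871, -0.209, 0.1011]
ee_rot: [3.131, 0.001, 1.115]
wrist_force: [1.5, -0.0, -4.1]
width: 0.0433
```

```bash
python3 -c "
from h import *
for i in range(8):
    s=cams.snapshot('wrist'); 
    if i>5: to(.4838,-.2071,.092,1.115)"
```

```text
t 8.85 pos [ 0.4843 -0.2074  0.0971] rpy [3.1397e+00 2.0000e-04 1.1149e+00] F [ 0.67  0.4  -4.54] w 0.0435
shift tool mm [ 0.  -0.6  5.1] rot [ 0.11  0.01 -0.01] rows 0.12275396371228492
t 8.9 pos [ 0.4843 -0.2074  0.097 ] rpy [3.1397e+00 2.0000e-04 1.1149e+00] F [ 0.41  1.17 -4.92] w 0.0436
shift tool mm [ 0.  -0.6  5. ] rot [ 0.11  0.01 -0.  ] rows 0.12161013759946383
```

```bash
python3 -c "
from h import *
p=robot.get_obs()['tool_pos'];b=p[2]-.0523
for n in ['scene','side']:
    s=cams.snapshot(n); im,o=crop(s,proj(s,[.4847,-.2082,.055]),66,70,6)
    im=(255*np.clip((im/255.)*1.6,0,1)**.7).astype(np.uint8)
    raw=im.copy()
    for r,z,c in [(.038,b,(255,0,255)),(.039,b+.046,(0,0,255)),(.039,b+.04,(0,0,255))]: circ(s,im,p[:2],r,z,c,6,o)
    for r,z in [(.055,.030),(.06,.0)]: circ(s,im,(.4838,-.2073),r,z,(0,180,0),6,o)
    cv2.imwrite('pics/o3_%s.png'%n,np.hstack([raw,im]))
"
```

```text
(no output)
```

View pics/o3_scene.png

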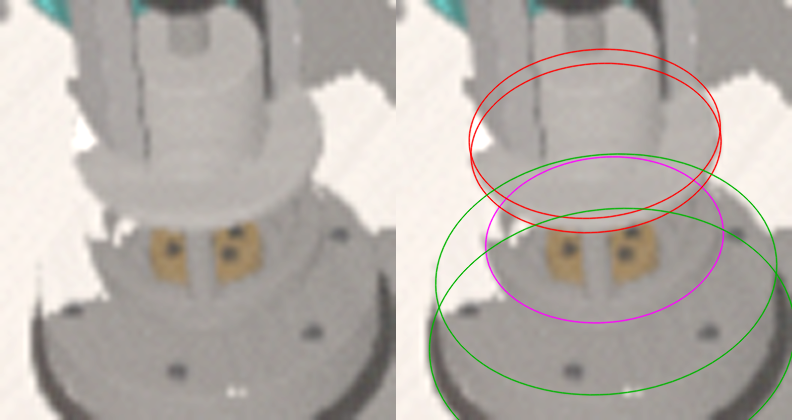

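View pics/o3_side.png

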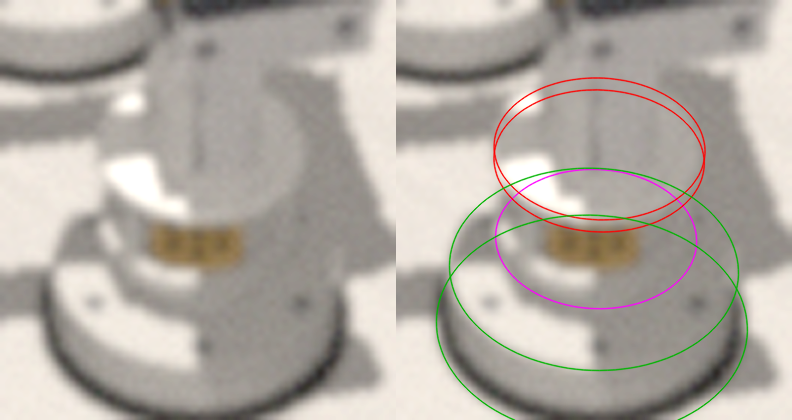

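jog_arm(series=[{"x": 0,"y": 0,"z": 0.009,"rx": 0.11,"ry": 0,"rz": 0}])

```text
time: 9.08
tool_pos: [0.4856, -0.2081, 0.0899]
ee_rot: [3.137, 0.0, 1.115]
wrist_force: [-0.1, -0.6, -4.4]
width: 0.0435
```

```bash
python3 -c "
from h import *
for i in range(8):
    s=cams.snapshot('wrist'); 
    if i%2: to(.4840,-.2072,.0823,1.115)"
```

```text
t 9.1833 pos [ 0.4834 -0.2069  0.0863] rpy [-3.1385e+00  1.0000e-04  1.1149e+00] F [-0.86 -0.08 -5.66] w 0.0436
shift tool mm [-0.   0.7  4. ] rot [-0.18  0.   -0.01] rows 0.09744041807148483
t 9.2833 pos [ 0.4836 -0.207   0.087 ] rpy [-3.1393e+00  1.0000e-04  1.1149e+00] F [ 0.07  0.02 -4.65] w 0.0433
shift tool mm [-0.   0.4  4.7] rot [-0.13  0.   -0.01] rows 0.11240101235633718
t 9.3833 pos [ 0.4841 -0.2073  0.0876] rpy [-3.1407e+00  1.0000e-04  1.1149e+00] F [-0.09  0.26 -4.86] w 0.0433
shift tool mm [ 0.  -0.1  5.3] rot [-0.05  0.01 -0.01] rows 0.12642959914129878
t 9.4833 pos [ 0.4842 -0.2073  0.0879] rpy [-3.1412e+00  2.0000e-04  1.1149e+00] F [ 0.51 -0.83 -4.19] w 0.0432
shift tool mm [ 0.  -0.2  5.6] rot [-0.02  0.01 -0.  ] rows 0.133341395979751
```

The ring's underside is at about 35.6 mm, below the 38 mm rim, and there is no contact force. It's going on.

jog_arm(series=[{"x": 0,"y": 0,"z": 0.0045,"rx": 0,"ry": 0,"rz": 0}])

```text
time: 9.57
tool_pos: [0.4851, -0.2078, 0.0844]
ee_rot: [3.139, 0.0, 1.115]
wrist_force: [0.2, 0.6, -5.8]
width: 0.0435
```

```bash
python3 -c "
from h import *
for i in range(6):
    s=cams.snapshot('wrist'); 
    if i%2: to(.4840,-.2072,.0823,1.115)"
```

```text
t 9.6667 pos [ 0.4838 -0.2071  0.0826] rpy [-3.1400e+00  1.0000e-04  1.1149e+00] F [-0.18 -0.72 -4.69] w 0.0435
shift tool mm [0.  0.2 0.3] rot [-0.09  0.01 -0.01] rows 0.009394180044789022
t 9.7667 pos [ 0.484  -0.2072  0.083 ] rpy [-3.1405e+00  2.0000e-04  1.1149e+00] F [-0.65  0.17 -4.57] w 0.0436
shift tool mm [0.  0.  0.7] rot [-0.06  0.01 -0.01] rows 0.01694534532122438
t 9.8667 pos [ 0.4842 -0.2073  0.0833] rpy [-3.1412e+00  2.0000e-04  1.1149e+00] F [-0.91 -0.93 -4.96] w 0.0436
shift tool mm [ 0.  -0.3  1. ] rot [-0.02  0.01 -0.01] rows 0.025422830191763716
```

jog_arm(series=[{"x": 0,"y": 0,"z": 0.0012,"rx": 0,"ry": 0,"rz": 0}])

```text
time: 9.95
tool_pos: [0.4845, -0.2075, 0.0825]
ee_rot: [3.141, 0.0, 1.115]
wrist_force: [0.7, -0.1, -4.7]
width: 0.043
```

```bash
python3 -c "
from h import *
for i in range(6):
    s=cams.snapshot('wrist'); 
    if i%2: to(.4840,-.2072,.0823,1.115)"
```

```text
t 10.05 pos [ 0.4844 -0.2075  0.0823] rpy [3.1414e+00 2.0000e-04 1.1149e+00] F [ 1.11 -0.88 -4.61] w 0.0434
shift tool mm [ 0.1 -0.5  0. ] rot [ 0.01  0.01 -0.  ] rows 0.011544553475536146
t 10.15 pos [ 0.4844 -0.2075  0.0823] rpy [3.1414e+00 2.0000e-04 1.1148e+00] F [ 0.44 -0.08 -3.73] w 0.0434
shift tool mm [ 0.1 -0.5  0. ] rot [ 0.01  0.01 -0.01] rows 0.01196087247412909
t 10.25 pos [ 0.4844 -0.2075  0.0823] rpy [3.1414e+00 2.0000e-04 1.1148e+00] F [ 0.3  -0.22 -3.97] w 0.0434
shift tool mm [ 0.1 -0.5  0. ] rot [ 0.01  0.01 -0.01] rows 0.01129086275110549
```

jog_arm(series=[{"x": 0,"y": 0,"z": 0,"rx": 0,"ry": 0,"rz": 0},{"x": 0,"y": 0,"z": 0,"rx": 0,"ry": 0,"rz": 0},{"x": 0,"y": 0,"z": 0,"rx": 0,"ry": 0,"rz": 0},{"x": 0,"y": 0,"z": 0,"rx": 0,"ry": 0,"rz": 0}], claw=0.8)

```text
time: 10.58
tool_pos: [0.4868, -0.2087, 0.0863]
ee_rot: [3.134, 0.001, 1.115]
wrist_force: [-0.3, 0.2, 1.0]
width: 0.0672
```

```bash
python3 -c "
from h import *
to(.4840,-.2072,.0823,1.115)
p=(.4842,-.2074);b=.03
for n in ['scene','side']:
    s=cams.snapshot(n); im,o=crop(s,proj(s,[.4847,-.2082,.055]),66,70,6)
    im=(255*np.clip((im/255.)*1.6,0,1)**.7).astype(np.uint8)
    raw=im.copy()
    for r,z,c in [(.038,b,(255,0,255)),(.039,b+.046,(0,0,255)),(.039,b+.04,(0,0,255))]: circ(s,im,p[:2],r,z,c,6,o)
    for r,z in [(.055,.030)]: circ(s,im,(.4838,-.2073),r,z,(0,180,0),6,o)
    cv2.imwrite('pics/o4_%s.png'%n,np.hstack([raw,im]))
"
```

```text
t 10.5833 pos [ 0.4868 -0.2087  0.0863] rpy [3.1340e+00 5.0000e-04 1.1149e+00] F [-0.27  0.18  1.01] w 0.0672
shift tool mm [ 0.1 -3.2  3.9] rot [ 0.43  0.03 -0.  ] rows 0.1211180567174439
```

View pics/o4_scene.png

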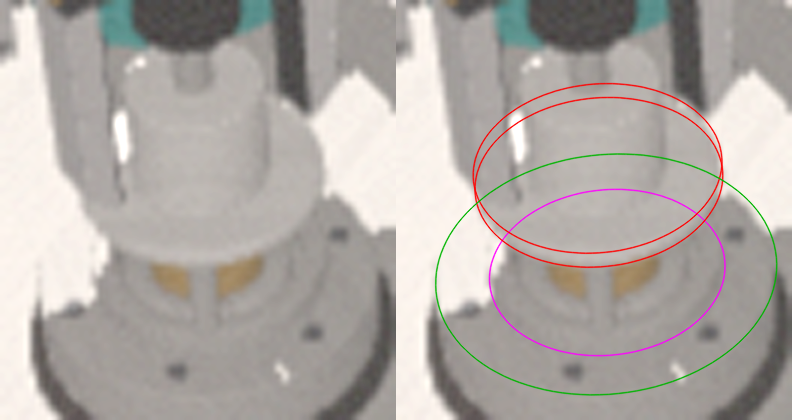

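View pics/o4_side.png

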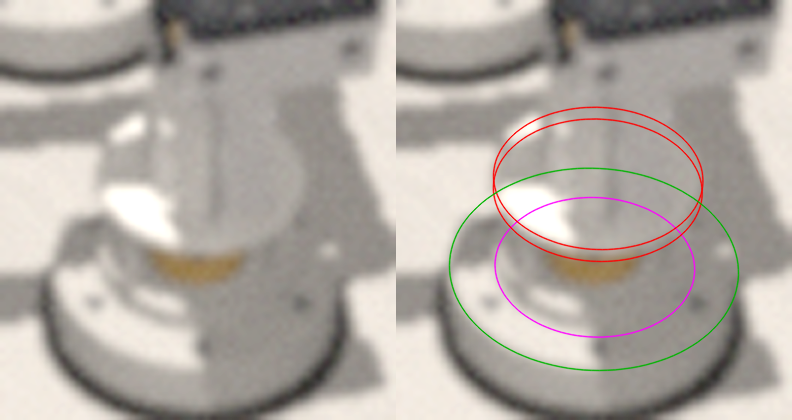

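The tool is seated: the plate and ring match the overlay at base height 30 mm. Rising clear.

jog_arm(series=[{"x": 0,"y": -0.003,"z": -0.01,"rx": 0.4,"ry": 0,"rz": 0},{"x": 0,"y": 0,"z": -0.025,"rx": 0,"ry": 0,"rz": 0},{"x": 0,"y": 0,"z": -0.025,"rx": 0,"ry": 0,"rz": 0},{"x": 0,"y": 0,"z": -0.025,"rx": 0,"ry": 0,"rz": 0}], claw=1.0)

```text
time: 11.02
tool_pos: [0.4799, -0.205, 0.1668]
ee_rot: [-3.126, -0.0, 1.115]
wrist_force: [0.3, -1.0, -0.2]
width: 0.0935
```

```bash
python3 -c "
from h import *
for i in range(4):
    s=cams.snapshot('wrist'); 
to(.4843,-.2074,.165,1.115)"
```

```text
t 11.2167 pos [ 0.4809 -0.2056  0.167 ] rpy [-3.1302e+00 -2.0000e-04  1.1149e+00] F [ 0.1   0.33 -0.55] w 0.0941
shift tool mm [-0.1  3.9  2. ] rot [-0.65 -0.01 -0.01] rows 0.10452168440780282
```

jog_arm(series=[{"x": 0,"y": 0.0039,"z": 0,"rx": -0.65,"ry": 0,"rz": 0},{"x": 0,"y": 0,"z": 0,"rx": 0,"ry": 0,"rz": 0},{"x": 0,"y": 0,"z": 0,"rx": 0,"ry": 0,"rz": 0},{"x": 0,"y": 0,"z": 0,"rx": 0,"ry": 0,"rz": 0},{"x": 0,"y": 0,"z": 0,"rx": 0,"ry": 0,"rz": 0},{"x": 0,"y": 0,"z": 0,"rx": 0,"ry": 0,"rz": 0},{"x": 0,"y": 0,"z": 0,"rx": 0,"ry": 0,"rz": 0},{"x": 0,"y": 0,"z": 0,"rx": 0,"ry": 0,"rz": 0},{"x": 0,"y": 0,"z": 0,"rx": 0,"ry": 0,"rz": 0}], claw=0)

```text
time: 11.97
tool_pos: [0.481, -0.2054, 0.158]
ee_rot: [-3.127, -0.001, 1.115]
wrist_force: [-0.1, -0.7, 0.6]
width: 0.0373
```

```bash
python3 -c "
from h import *
to(.4843,-.2074,.158,1.115)
for i in range(2):
  s=snap('wrist','w7.png')
print(proj(s,[.4843,-.2074,.146]),proj(s,robot.get_obs()['tool_pos']))
for n in ['scene','side']:
    s=cams.snapshot(n); im,o=crop(s,proj(s,[.4843,-.2074,.12]),66,70,6)
    raw=im.copy()
    circ(s,im,(.4843,-.2074),.017,.146,(0,0,255),6,o)
    circ(s,im,(.4843,-.2074),.022,.112,(0,255,255),6,o)
    cv2.imwrite('pics/o5_%s.png'%n,np.hstack([raw,im]))
to(.4843,-.2074,.158,1.115)
"
```

```text
t 11.9667 pos [ 0.481  -0.2054  0.158 ] rpy [-3.1275e+00 -1.1000e-03  1.1149e+00] F [-0.05 -0.75  0.56] w 0.0373
shift tool mm [-0.4  3.9 -0.1] rot [-0.81 -0.06 -0.01] rows 0.09381135403266178
[318.5261829  291.38215321] [319.19013033 293.83602509]
t 12.1667 pos [ 0.481  -0.2054  0.1582] rpy [-3.1278e+00 -1.0000e-03  1.1148e+00] F [-0.14 -0.06  0.06] w 0.021
shift tool mm [-0.4  3.8  0.1] rot [-0.79 -0.06 -0.01] rows 0.09171613391916751
```

View pics/o5_scene.png

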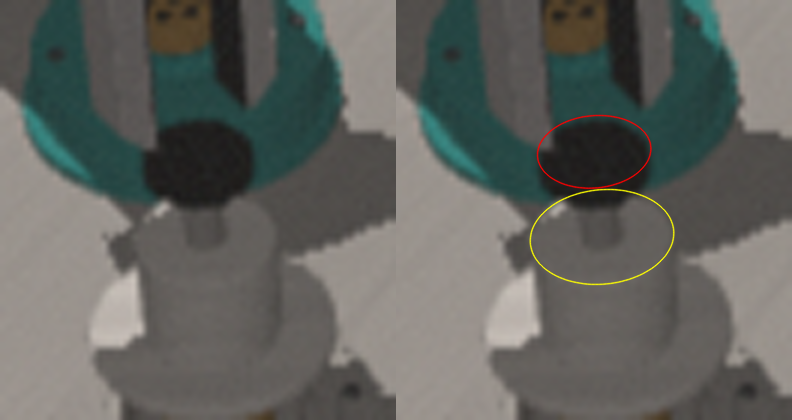

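View pics/w7.png

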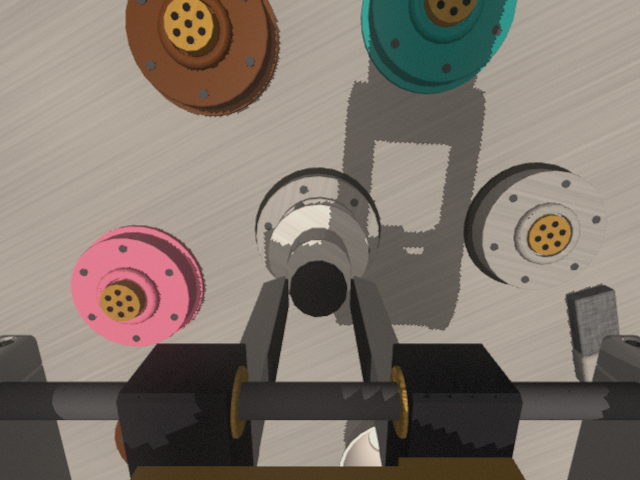

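jog_arm(series=[{"x": 0,"y": 0.003,"z": 0,"rx": -0.8,"ry": -0.1,"rz": 0}])

```text
time: 12.25
tool_pos: [0.4839, -0.2069, 0.1582]
ee_rot: [3.141, 0.001, 1.115]
wrist_force: [0.2, -0.7, -0.3]
width: 0.0148
```

```bash
python3 -c "
from h import *
F=[]
for i in range(8):
    s=cams.snapshot('wrist'); F.append(robot.get_obs()['wrist_force'][2])
to(.4837,-.2071,.148,1.115);print(np.round(F,2))"
```

```text
t 12.65 pos [ 0.4837 -0.2067  0.1582] rpy [3.1414e+00 7.0000e-04 1.1149e+00] F [ 0.08  0.05 -0.06] w 0.0004
shift tool mm [-0.4  0.1 10.2] rot [ 0.01  0.04 -0.01] rows 0.24397304247290133
[ 0.59 -0.33  0.26  0.83  0.3   0.83  0.62 -0.06]
```

jog_arm(series=[{"x": 0,"y": 0,"z": 0.009,"rx": 0,"ry": 0,"rz": 0}])

```text
time: 12.73
tool_pos: [0.4848, -0.2074, 0.1509]
ee_rot: [3.137, 0.001, 1.115]
wrist_force: [0.3, 0.1, -0.1]
width: 0.0004
```

```bash
cat >> h.py <<'E'
def feel(n=6):
    for i in range(n):
        cams.snapshot('wrist'); o=robot.get_obs()
        print(round(float(o['time']),2),'z %.4f F %s M %s rpy %s'%(o['tool_pos'][2],np.round(o['wrist_force'],1),np.round(o['wrist_torque'],2),np.round(o['ee_rot'],4)))
    to(.4837,-.2071,.145,1.115)
E
python3 -c "
from h import *
feel()"
```

```text
12.78 z 0.1475 F [ 0.3  0.3 -1.2] M [-0.04  0.06 -0.03] rpy [-3.1406e+00  6.0000e-04  1.1149e+00]
12.83 z 0.1474 F [-0.7  0.1 -0.3] M [0.01 0.04 0.01] rpy [-3.1389e+00  5.0000e-04  1.1148e+00]
12.88 z 0.1478 F [0.  0.4 0.1] M [-0.02 -0.02 -0.04] rpy [-3.1393e+00  5.0000e-04  1.1149e+00]
12.93 z 0.1483 F [-0.8 -0.4  0.4] M [-0.03  0.02 -0.  ] rpy [-3.1402e+00  6.0000e-04  1.1148e+00]
12.98 z 0.1487 F [ 0.7 -0.1 -0.7] M [0.01 0.01 0.03] rpy [-3.1410e+00  6.0000e-04  1.1148e+00]
13.03 z 0.1490 F [-0.5 -0.4  0.1] M [ 0.04  0.04 -0.02] rpy [-3.1415e+00  7.0000e-04  1.1148e+00]
t 13.0333 pos [ 0.4837 -0.2067  0.149 ] rpy [-3.1415e+00  7.0000e-04  1.1148e+00] F [-0.47 -0.38  0.1 ] w 0.0003
shift tool mm [-0.4  0.2  4. ] rot [-0.    0.04 -0.01] rows 0.09602749124130966
```

jog_arm(series=[{"x": 0,"y": 0,"z": 0.004,"rx": 0,"ry": 0,"rz": 0}])

```text
time: 13.12
tool_pos: [0.4843, -0.2071, 0.1459]
ee_rot: [3.139, 0.001, 1.115]
wrist_force: [0.5, -0.7, 3.1]
width: 0.0002
```

```bash
python3 -c "
from h import *
feel()"
```

```text
13.17 z 0.1449 F [ 2.1 -1.1  1.8] M [-0.16 -0.31  0.01] rpy [3.1401e+00 8.0000e-04 1.1148e+00]
13.22 z 0.1453 F [ 1.3 -0.7  2.2] M [-0.02 -0.11  0.02] rpy [3.1398e+00 7.0000e-04 1.1148e+00]
13.27 z 0.1457 F [ 0.7 -0.4  3.2] M [-0.11 -0.14  0.03] rpy [3.1397e+00 8.0000e-04 1.1149e+00]
13.32 z 0.1459 F [ 0.7 -0.4  2.2] M [-0.03 -0.12 -0.03] rpy [3.1397e+00 8.0000e-04 1.1149e+00]
13.37 z 0.1459 F [ 1.2 -0.3  3.3] M [-0.1  -0.17 -0.02] rpy [3.1397e+00 8.0000e-04 1.1148e+00]
13.42 z 0.1459 F [ 1.2 -0.3  2.8] M [-0.1  -0.21 -0.02] rpy [3.1397e+00 8.0000e-04 1.1149e+00]
t 13.4167 pos [ 0.4842 -0.207   0.1459] rpy [3.1397e+00 8.0000e-04 1.1149e+00] F [ 1.21 -0.34  2.82] w 0.0005
shift tool mm [-0.3 -0.4  0.9] rot [ 0.11  0.05 -0.01] rows 0.024348669517332628
```

Contact with the knob is at z = 0.1459, force 3 N. Pressing in small steps.

jog_arm(series=[{"x": 0,"y": -0.0003,"z": 0.003,"rx": 0.1,"ry": 0,"rz": 0}])

```text
time: 13.5
tool_pos: [0.4843, -0.2071, 0.1439]
ee_rot: [3.14, 0.001, 1.115]
wrist_force: [0.2, -0.3, 4.0]
width: 0.0006
```

```bash
python3 -c "
from h import *
feel(5)"
```

```text
13.55 z 0.1430 F [ 0.7 -1.   2.8] M [-0.18 -0.25  0.03] rpy [3.1405e+00 8.0000e-04 1.1149e+00]
13.6 z 0.1429 F [ 1.3 -0.5  2.9] M [-0.1  -0.21 -0.01] rpy [3.1406e+00 8.0000e-04 1.1148e+00]
13.65 z 0.1430 F [ 1.7 -1.   2.7] M [-0.14 -0.19 -0.02] rpy [3.1405e+00 7.0000e-04 1.1148e+00]
13.7 z 0.1430 F [ 1.6 -0.2  3.2] M [-0.07 -0.19  0.03] rpy [3.1406e+00 8.0000e-04 1.1149e+00]
13.75 z 0.1431 F [ 1.  -0.8  3. ] M [-0.12 -0.24 -0.02] rpy [3.1405e+00 8.0000e-04 1.1149e+00]
t 13.75 pos [ 0.4843 -0.207   0.1431] rpy [3.1405e+00 8.0000e-04 1.1149e+00] F [ 1.02 -0.84  3.05] w 0.0006
shift tool mm [-0.3 -0.5 -1.9] rot [ 0.06  0.04 -0.01] rows 0.047776768153758226
```

jog_arm(series=[{"x": 0,"y": 0,"z": 0.003,"rx": 0,"ry": 0,"rz": 0}])

```text
time: 13.83
tool_pos: [0.4843, -0.207, 0.1406]
ee_rot: [3.14, 0.001, 1.115]
wrist_force: [-0.9, -0.1, 3.3]
width: 0.0005
```

```bash
python3 -c "
from h import *
feel(4)"
```

```text
13.88 z 0.1396 F [ 1.8 -1.6  4.6] M [-0.15 -0.34  0.01] rpy [3.1406e+00 8.0000e-04 1.1149e+00]
13.93 z 0.1397 F [1.1 0.5 3.3] M [-0.13 -0.19  0.04] rpy [3.1406e+00 8.0000e-04 1.1149e+00]
13.98 z 0.1398 F [0.9 0.2 3.3] M [-0.05 -0.18  0.02] rpy [3.1407e+00 7.0000e-04 1.1149e+00]
14.03 z 0.1399 F [0.7 0.1 3.9] M [-0.05 -0.2   0.01] rpy [3.1407e+00 8.0000e-04 1.1149e+00]
t 14.0333 pos [ 0.4842 -0.207   0.1399] rpy [3.1407e+00 8.0000e-04 1.1149e+00] F [0.74 0.06 3.91] w 0.0007
shift tool mm [-0.3 -0.5 -5.1] rot [ 0.05  0.04 -0.01] rows 0.12194598539724671
```

jog_arm(series=[{"x": 0,"y": 0,"z": 0.0025,"rx": 0,"ry": 0,"rz": 0}])

```text
time: 14.12
tool_pos: [0.4843, -0.207, 0.1379]
ee_rot: [3.14, 0.001, 1.115]
wrist_force: [0.1, -0.3, 4.0]
width: 0.0006
```

```bash
python3 -c "
from h import *
feel(4)"
```

```text
14.17 z 0.1371 F [ 1.4 -1.3  5.5] M [-0.05 -0.24 -0.02] rpy [3.1407e+00 7.0000e-04 1.1148e+00]
14.22 z 0.1372 F [ 0.5 -0.3  4. ] M [-0.03 -0.15 -0.04] rpy [3.1407e+00 7.0000e-04 1.1149e+00]
14.27 z 0.1374 F [ 1.2 -0.2  3.5] M [-0.06 -0.14 -0.02] rpy [3.1406e+00 8.0000e-04 1.1148e+00]
14.32 z 0.1374 F [-0.2 -0.4  3.6] M [-0.11 -0.11 -0.02] rpy [3.1406e+00 8.0000e-04 1.1149e+00]
t 14.3167 pos [ 0.4843 -0.207   0.1374] rpy [3.1406e+00 8.0000e-04 1.1149e+00] F [-0.21 -0.44  3.62] w 0.0007
shift tool mm [-0.3 -0.5 -7.6] rot [ 0.06  0.04 -0.01] rows 0.18179643751258343
```

Travel is 8.6 mm and I feel only the spring. Continuing.

jog_arm(series=[{"x": 0,"y": 0,"z": 0.0025,"rx": 0,"ry": 0,"rz": 0}])

```text
time: 14.4
tool_pos: [0.4844, -0.2071, 0.1361]
ee_rot: [3.14, 0.001, 1.115]
wrist_force: [-1.4, 1.1, 11.5]
width: 0.0003
```

```bash
python3 -c "
from h import *
feel(4)"
```

```text
14.45 z 0.1358 F [-0.5  0.   6.3] M [ 0.01  0.17 -0.01] rpy [3.1400e+00 8.0000e-04 1.1149e+00]
14.5 z 0.1358 F [-0.6  0.6  6.8] M [0.07 0.04 0.07] rpy [3.1401e+00 8.0000e-04 1.1149e+00]
14.55 z 0.1358 F [-0.5 -0.4  7.3] M [ 0.08  0.14 -0.01] rpy [3.1400e+00 9.0000e-04 1.1149e+00]
14.6 z 0.1358 F [-1.   0.2  7.5] M [0.09 0.1  0.02] rpy [3.1400e+00 8.0000e-04 1.1149e+00]
t 14.6 pos [ 0.4843 -0.2071  0.1358] rpy [3.1400e+00 8.0000e-04 1.1149e+00] F [-0.98  0.16  7.46] w 0.0005
shift tool mm [-0.3 -0.5 -9.2] rot [ 0.09  0.05 -0.01] rows 0.22025665889933005
```

jog_arm(series=[{"x": 0,"y": 0,"z": 0.002,"rx": 0,"ry": 0,"rz": 0}])

```text
time: 14.68
tool_pos: [0.4844, -0.2071, 0.1355]
ee_rot: [3.139, 0.001, 1.115]
wrist_force: [-1.7, 1.6, 11.3]
width: 0.0004
```

```bash
python3 -c "
from h import *
feel(4)"
```

```text
14.73 z 0.1354 F [-1.1  0.3  9.7] M [0.2  0.25 0.02] rpy [3.1390e+00 9.0000e-04 1.1149e+00]
14.78 z 0.1354 F [-2.   0.5  9.4] M [ 0.16  0.3  -0.01] rpy [3.1391e+00 1.0000e-03 1.1149e+00]
14.83 z 0.1354 F [-1.4  0.6  8.9] M [ 0.14  0.23 -0.03] rpy [3.1391e+00 9.0000e-04 1.1149e+00]
14.88 z 0.1354 F [-0.9  1.2  8.8] M [ 0.14  0.26 -0.05] rpy [3.1390e+00 9.0000e-04 1.1149e+00]
t 14.8833 pos [ 0.4844 -0.2071  0.1354] rpy [3.1390e+00 9.0000e-04 1.1149e+00] F [-0.93  1.22  8.84] w 0.0007
shift tool mm [-0.3 -0.6 -9.6] rot [ 0.15  0.05 -0.  ] rows 0.2308586132720552
```

The first stop comes at about 10.1 mm (z = 0.1358). Steps of 3 mm should overcome the seal.

jog_arm(series=[{"x": 0,"y": 0,"z": 0.003,"rx": 0.1,"ry": 0,"rz": 0}])

```text
time: 14.97
tool_pos: [0.4844, -0.2071, 0.1345]
ee_rot: [3.14, 0.001, 1.115]
wrist_force: [-2.7, 1.1, 11.8]
width: 0.0006
```

```bash
python3 -c "
from h import *
feel(5)"
```

```text
15.02 z 0.1342 F [-1.5  1.8 11.1] M [ 0.23  0.38 -0.02] rpy [3.1399e+00 1.1000e-03 1.1150e+00]
15.07 z 0.1342 F [-0.6  1.1  9.7] M [ 0.19  0.35 -0.02] rpy [3.1398e+00 1.1000e-03 1.1149e+00]
15.12 z 0.1342 F [-1.4  1.5 10.5] M [0.23 0.35 0.06] rpy [3.1398e+00 1.1000e-03 1.1150e+00]
15.17 z 0.1342 F [-2.6  1.6 10.1] M [ 0.23  0.33 -0.02] rpy [3.1398e+00 1.1000e-03 1.1150e+00]
15.22 z 0.1342 F [-1.2  2.  10.7] M [ 0.14  0.36 -0.03] rpy [3.1398e+00 1.1000e-03 1.1150e+00]
t 15.2167 pos [ 0.4844 -0.2071  0.1342] rpy [3.1398e+00 1.1000e-03 1.1150e+00] F [-1.19  1.96 10.67] w 0.0007
shift tool mm [ -0.3  -0.6 -10.8] rot [0.1  0.06 0.  ] rows 0.25933846406896244
```

jog_arm(series=[{"x": 0,"y": -0.0004,"z": 0.003,"rx": 0.1,"ry": 0,"rz": 0}])

```text
time: 15.3
tool_pos: [0.4844, -0.2071, 0.1335]
ee_rot: [3.139, 0.001, 1.115]
wrist_force: [-0.7, 0.1, 12.3]
width: 0.0004
```

```bash
python3 -c "
from h import *
feel(4)"
```

```text
15.35 z 0.1333 F [-1.1  0.4 11.2] M [0.18 0.29 0.03] rpy [3.1395e+00 1.3000e-03 1.1151e+00]
15.4 z 0.1333 F [-1.7  1.8 11.3] M [0.18 0.24 0.01] rpy [3.1395e+00 1.3000e-03 1.1151e+00]
15.45 z 0.1333 F [-1.6  0.2 10.8] M [ 0.14  0.28 -0.  ] rpy [3.1395e+00 1.2000e-03 1.1150e+00]
15.5 z 0.1333 F [-0.9  1.2 10.3] M [0.15 0.27 0.03] rpy [3.1396e+00 1.2000e-03 1.1151e+00]
t 15.5 pos [ 0.4844 -0.2071  0.1333] rpy [3.1396e+00 1.2000e-03 1.1151e+00] F [-0.88  1.23 10.34] w 0.0005
shift tool mm [ -0.3  -0.5 -11.7] rot [0.12 0.07 0.  ] rows 0.28169797913123873
```

jog_arm(series=[{"x": 0,"y": -0.0004,"z": 0.003,"rx": 0.1,"ry": 0,"rz": 0}])

```text
time: 15.58
tool_pos: [0.4844, -0.2071, 0.1327]
ee_rot: [3.139, 0.001, 1.115]
wrist_force: [-1.7, 1.4, 12.4]
width: 0.0005
```

```bash
python3 -c "
from h import *
feel(4)"
```

```text
15.63 z 0.1325 F [-1.1  0.8 10.8] M [ 0.16  0.31 -0.07] rpy [3.1391e+00 1.4000e-03 1.1151e+00]
15.68 z 0.1325 F [-1.4  1.1 10.3] M [ 0.21  0.27 -0.04] rpy [3.1392e+00 1.4000e-03 1.1151e+00]
15.73 z 0.1325 F [-1.3  0.4 10.9] M [0.16 0.33 0.01] rpy [3.1391e+00 1.4000e-03 1.1151e+00]
15.78 z 0.1325 F [-1.   0.4 11.1] M [ 0.19  0.32 -0.03] rpy [3.1391e+00 1.4000e-03 1.1151e+00]
t 15.7833 pos [ 0.4844 -0.2071  0.1325] rpy [3.1391e+00 1.4000e-03 1.1151e+00] F [-0.97  0.43 11.12] w 0.0005
shift tool mm [ -0.3  -0.6 -12.5] rot [0.14 0.08 0.01] rows 0.30069327603065205
```

jog_arm(series=[{"x": 0,"y": -0.0003,"z": 0.003,"rx": 0.1,"ry": 0,"rz": 0},{"x": 0,"y": -0.0003,"z": 0.003,"rx": 0.1,"ry": 0,"rz": 0}])

```text
time: 15.95
tool_pos: [0.4844, -0.2071, 0.1312]
ee_rot: [3.139, 0.002, 1.115]
wrist_force: [-1.7, 0.5, 11.4]
width: 0.0005
```

```bash
python3 -c "
from h import *
feel(4)"
```

```text
16.0 z 0.1311 F [-2.1  1.  12.4] M [0.18 0.34 0.02] rpy [3.1388e+00 1.7000e-03 1.1153e+00]
16.05 z 0.1311 F [-2.3  0.8 11.2] M [ 0.2   0.31 -0.  ] rpy [3.1388e+00 1.7000e-03 1.1152e+00]
16.1 z 0.1311 F [-1.8  0.2 11.7] M [ 0.18  0.38 -0.02] rpy [3.1389e+00 1.7000e-03 1.1152e+00]
16.15 z 0.1311 F [-2.1  0.9 10.5] M [ 0.21  0.36 -0.07] rpy [3.1388e+00 1.7000e-03 1.1152e+00]
t 16.15 pos [ 0.4844 -0.2071  0.1311] rpy [3.1388e+00 1.7000e-03 1.1152e+00] F [-2.09  0.89 10.54] w 0.0005
shift tool mm [ -0.3  -0.6 -13.9] rot [0.16 0.09 0.01] rows 0.3338629241919924
```

jog_arm(series=[{"x": 0,"y": -0.0003,"z": 0.003,"rx": 0.1,"ry": 0,"rz": 0},{"x": 0,"y": -0.0003,"z": 0.003,"rx": 0.1,"ry": 0,"rz": 0}])

```text
time: 16.32
tool_pos: [0.4845, -0.2071, 0.1309]
ee_rot: [3.138, 0.002, 1.115]
wrist_force: [-2.2, 1.4, 15.5]
width: 0.0008
```

```bash
python3 -c "
from h import *
feel(4)"
```

```text
16.37 z 0.1309 F [-4.2  1.  14.5] M [0.35 0.56 0.05] rpy [3.1378e+00 2.1000e-03 1.1154e+00]
16.42 z 0.1309 F [-2.5  2.8 14.4] M [ 0.37  0.54 -0.03] rpy [3.1378e+00 2.1000e-03 1.1154e+00]
16.47 z 0.1309 F [-2.6  2.  13.4] M [ 0.35  0.56 -0.03] rpy [3.1377e+00 2.1000e-03 1.1153e+00]
16.52 z 0.1309 F [-3.3  1.8 14.6] M [ 0.34  0.64 -0.05] rpy [3.1378e+00 2.1000e-03 1.1154e+00]
t 16.5167 pos [ 0.4845 -0.2071  0.1309] rpy [3.1378e+00 2.1000e-03 1.1154e+00] F [-3.32  1.8  14.64] w 0.0003
shift tool mm [ -0.3  -0.6 -14.1] rot [0.22 0.12 0.02] rows 0.3381190548327024
```

The force has risen to 14.5 N with no more motion at z = 0.1309, 4.9 mm past the first stop. That is the second stop. I'll confirm with one slightly firmer push, staying well under 21 N.

jog_arm(series=[{"x": 0,"y": -0.0005,"z": 0.0035,"rx": 0.2,"ry": 0.1,"rz": 0}])

```text
time: 16.6
tool_pos: [0.4845, -0.2071, 0.1309]
ee_rot: [3.138, 0.001, 1.116]
wrist_force: [-3.4, 1.9, 16.9]
width: 0.0004
```

```bash
python3 -c "
from h import *
feel(4)"
```

```text
16.65 z 0.1309 F [-2.9  1.7 14.7] M [0.36 0.62 0.02] rpy [3.1383e+00 4.0000e-04 1.1155e+00]
16.7 z 0.1309 F [-3.3  0.9 15.6] M [0.37 0.62 0.02] rpy [3.1383e+00 5.0000e-04 1.1155e+00]
16.75 z 0.1309 F [-3.   2.1 15.6] M [ 0.37  0.66 -0.03] rpy [3.1384e+00 5.0000e-04 1.1155e+00]
16.8 z 0.1309 F [-3.8  2.1 14.9] M [0.35 0.61 0.01] rpy [3.1382e+00 6.0000e-04 1.1155e+00]
t 16.8 pos [ 0.4845 -0.2071  0.1309] rpy [3.1382e+00 6.0000e-04 1.1155e+00] F [-3.77  2.1  14.87] w 0.0004
shift tool mm [ -0.3  -0.7 -14.1] rot [0.19 0.03 0.03] rows 0.3385356543697674
```

jog_arm(series=[{"x": 0,"y": -0.001,"z": 0.004,"rx": 0.2,"ry": 0,"rz": 0}])

```text
time: 16.88
tool_pos: [0.4844, -0.2071, 0.1308]
ee_rot: [3.138, 0.001, 1.116]
wrist_force: [-1.7, 1.2, 17.8]
width: 0.0004
```

```bash
python3 -c "
from h import *
feel(4)"
```

```text
16.93 z 0.1309 F [-3.9  2.1 16.7] M [ 0.36  0.57 -0.04] rpy [3.1374e+00 8.0000e-04 1.1156e+00]
16.98 z 0.1309 F [-1.5  1.8 16.7] M [0.33 0.56 0.  ] rpy [3.1375e+00 8.0000e-04 1.1156e+00]
17.03 z 0.1309 F [-2.3  2.7 16.5] M [ 0.34  0.55 -0.06] rpy [3.1375e+00 8.0000e-04 1.1156e+00]
17.08 z 0.1309 F [-3.5  2.1 16.1] M [0.3  0.56 0.02] rpy [3.1375e+00 8.0000e-04 1.1156e+00]
t 17.0833 pos [ 0.4844 -0.2071  0.1309] rpy [3.1375e+00 8.0000e-04 1.1156e+00] F [-3.54  2.1  16.08] w 0.0004
shift tool mm [ -0.3  -0.6 -14.1] rot [0.23 0.04 0.03] rows 0.3390446057978302
```

The stop is firm: 16.5 N with no movement. Now I'll release slowly upward.

jog_arm(series=[{"x": 0,"y": 0,"z": -0.003,"rx": 0.2,"ry": 0,"rz": 0},{"x": 0,"y": 0,"z": -0.006,"rx": 0,"ry": 0,"rz": 0},{"x": 0,"y": 0,"z": -0.008,"rx": 0,"ry": 0,"rz": 0},{"x": 0,"y": 0,"z": -0.015,"rx": 0,"ry": 0,"rz": 0},{"x": 0,"y": 0,"z": -0.03,"rx": 0,"ry": 0,"rz": 0},{"x": 0,"y": 0,"z": -0.03,"rx": 0,"ry": 0,"rz": 0},{"x": 0,"y": 0,"z": -0.02,"rx": 0,"ry": 0,"rz": 0}])

```text
time: 17.67
tool_pos: [0.4786, -0.2039, 0.2379]
ee_rot: [-3.117, -0.0, 1.116]
wrist_force: [-0.1, 0.8, -0.4]
width: 0.0004
```

```bash
python3 -c "
from h import *
feel(4)
p=(.4840,-.2072);b=.03
out=[]
for n in ['scene','side']:
    s=cams.snapshot(n); im,o=crop(s,proj(s,[.4843,-.2074,.09]),66,98,6)
    im=(255*np.clip((im/255.)*1.4,0,1)**.7).astype(np.uint8)
    raw=im.copy()
    for r,z,c in [(.038,b,(255,0,255)),(.039,b+.046,(0,0,255)),(.017,b+.116,(0,255,255)),(.017,b+.107,(0,255,255))]: circ(s,im,p,r,z,c,6,o)
    cv2.imwrite('pics/o6_%s.png'%n,np.hstack([raw,im]))
snap('scene','s9.png')
"
```

```text
17.72 z 0.2419 F [ 2.  -0.1  3.1] M [ 0.01 -0.05  0.02] rpy [-3.1243e+00  1.0000e-04  1.1156e+00]
17.77 z 0.2398 F [ 0.1 -1.1  1.1] M [ 0.    0.02 -0.01] rpy [-3.1238  0.      1.1156]
17.82 z 0.2373 F [ 0.2  0.1 -0.2] M [-0.03  0.    0.02] rpy [-3.1203e+00 -2.0000e-04  1.1156e+00]
17.87 z 0.2355 F [ 0.6 -0.3 -1.1] M [-0.03  0.01  0.03] rpy [-3.1171e+00 -3.0000e-04  1.1156e+00]
t 17.8667 pos [ 0.4787 -0.2039  0.2355] rpy [-3.1171e+00 -3.0000e-04  1.1156e+00] F [ 0.63 -0.27 -1.07] w 0.0002
shift tool mm [-0.7  8.1 90.3] rot [-1.4  -0.02  0.04] rows 2.174647825885957
```

View pics/o6_scene.png

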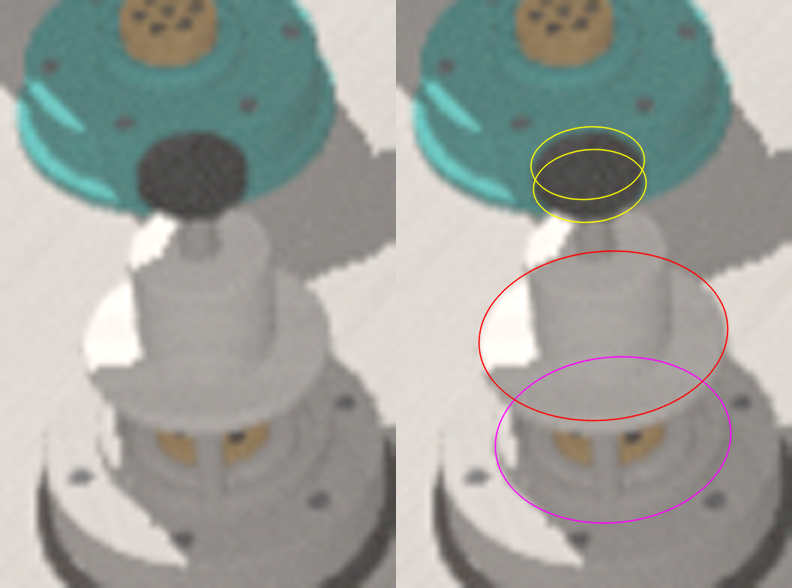

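View pics/o6_side.png

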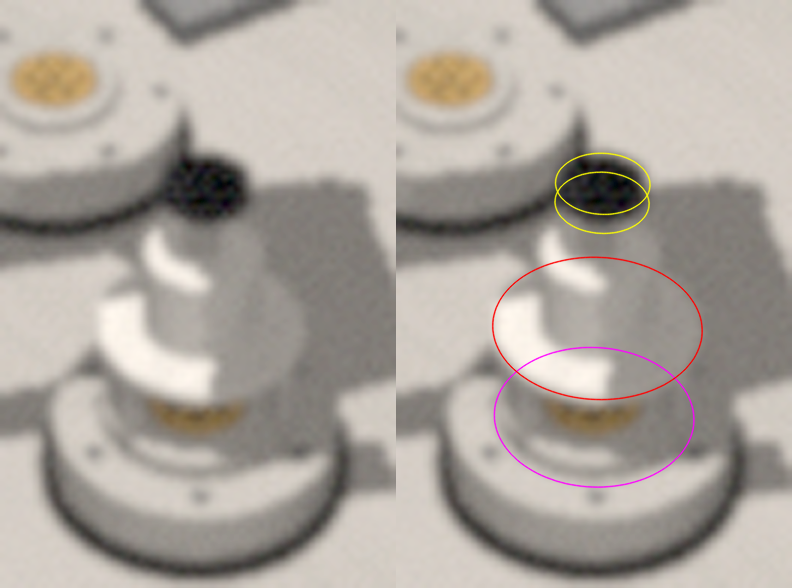

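View pics/s9.png

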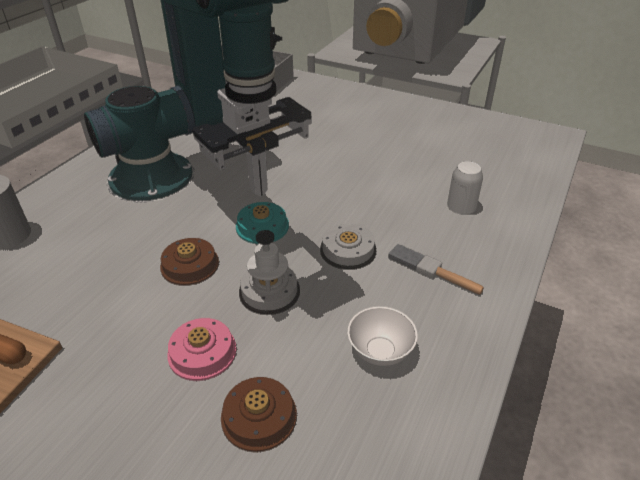

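The knob is back up, the tool is seated, and the bystanders haven't moved. One last check of the insert height against the brass edges.

```bash
python3 -c "
from h import *
for n in ['scene','side']:
    s=cams.snapshot(n); im,o=crop(s,proj(s,[.4843,-.2074,.04]),44,36,9)
    im=(255*np.clip((im/255.)*1.6,0,1)**.7).astype(np.uint8)
    raw=im.copy()
    c=(.4839,-.2084) if n=='scene' else (.4847,-.2056)
    circ(s,im,c,.018,.038,(0,0,255),9,o);circ(s,im,c,.018,.043,(255,0,0),9,o);circ(s,im,c,.028,.038,(0,255,0),9,o)
    cv2.imwrite('pics/o7_%s.png'%n,np.hstack([raw,im]))
a=cv2.imread('pics/o7_scene.png');b=cv2.imread('pics/o7_side.png');cv2.imwrite('pics/o7.png',cv2.resize(np.vstack([a,b]),(730,597)))
to(0,0)
"
```

```text
t 18.1167 pos [ 0.4784 -0.2038  0.2349] rpy [-3.1155e+00 -4.0000e-04  1.1156e+00] F [ 0.55  0.64 -0.84] w 0.0006
shift tool mm [ -27.3 -519.1   13.5] rot [-1.49 -0.02  0.  ] rows 12.47056533425912
```

View pics/o7.png

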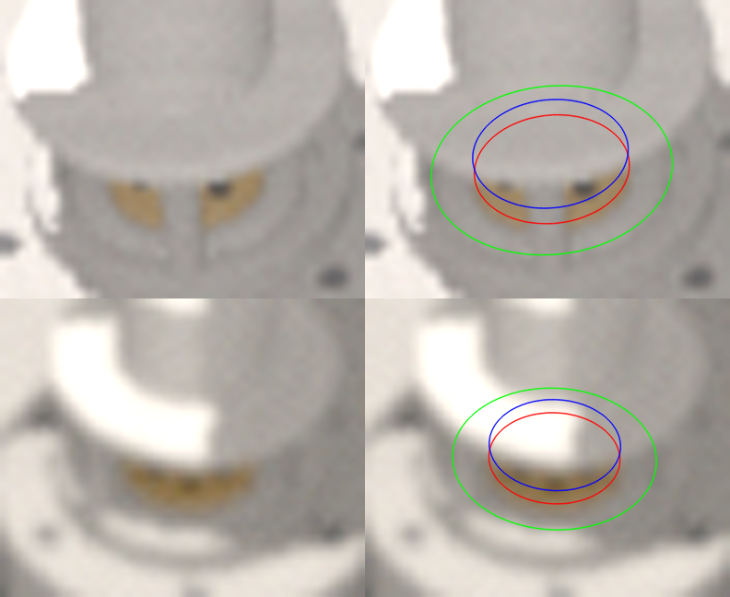

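The brass edge follows the flush (38 mm) circle with no side wall showing. Flush, so I'm handing in.

```bash
python3 -c "
from h import *
print(ticket.close_job())"
```

```text
the job is handed in; nothing more can be done
None
```

I set the proud insert fully home and left the tool standing on its die with the knob back up. The job was handed in at about 18 s of the 58 s allowed.

- **Die and seating:** I worked on the grey die at about (0.484, -0.207), the one whose brass stood clear of its collar. The ring went down around the collar with no contact force, and I then let go of the tool.
- **First stop:** with closed fingers on the knob, the foot met the insert about 10 mm down. The insert then slid about 5 mm under roughly 11 N.
- **Second stop:** it was rigid about 15 mm down. I held about 16.5 N there without movement. The highest reading was 17.8 N, so about 23 N on the die with the tool's own weight, under the 26 N limit.
- **Last checks:** the scene and side pictures show the insert flush, the tool seated upright, the knob up and the arm clear. The scene picture shows the bowl, shaker and brush where they were.
- **Disagreements:**
  - My overlays sat 1–2 mm off the pictures, within the camera calibration.
  - The first move calls were refused because each row needs all six numbers. Nothing moved in those calls.
  - There was a sideways force of 2–4 N at the wrist while pressing, and the tool did not visibly shift.

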